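# Refit the dust tray and intake grille of a bench dust extractor

### The arm

A 6-joint arm with a two-finger parallel gripper is mounted at the origin on the work surface; the furniture and walls round the work are solid. World frame = base frame: x ahead of the robot, y to its left, z up, the work surface at z = 0. Lengths are in m, angles in rad, forces in N, time in s.
With the tool pointing down it reaches from about 0.35 to 0.775 m from the base axis. Payload 5.5 kg.
Tool frame: the origin (TCP) lies on the centre line of the jaws, within the pads' length; the fingertips stand 8 mm ahead of it and the grasp point (between the pads) lies 11 mm behind it; z points along the fingers, y is the direction in which the jaws open and shut (so a half turn about z gives the same grasp; the last joint's range is limited). The gripper opens to 85 mm and grips with 20 to 120 N. Pads are 22 mm wide; open, the fingers measure 114 mm over their backs; the gripper's body (76 mm by 85 mm) begins 54 mm behind the grasp point. The pads swing forward as they close: fully open they stand 13 mm farther back than shut.
Start: joints at [0.985, 0.313, 0.046, 1.304, 0, 1.431], TCP at [0.248, 0.519, 0.202] pointing down, gripper open.
Joint ranges: [-2.76, 2.76], [-0.86, 1.69], [-1.03, 1.26], [-2.2, 2.34], [-1.47, 1.5], [-3.14, 3.14]. Speed limits (rad/s): [2.57, 2.57, 3.14, 3.14, 3.14, 3.14].

### API

Orientations are given as a unit quaternion [w, x, y, z].
In Python, from workcell import env gives the robot as it stands. The module is installed in compiled form; this text tells all that it offers.
- The arm moves only by the tool play_rows, never from a script. Its argument "steps" is a list of rows, each an object with "claw": the closure in counts, from 0 (fully open) to 255 (shut); "dp": the shift along the tool's x, y, z in m, a list of three; "angular": the turn, a rotation vector about the tool's x, y, z in degrees, a list of three. In form: [{"claw": claw, "dp": [dx, dy, dz], "angular": [wx, wy, wz]}, ...]. A call has exactly 8 rows; each row shifts and turns the commanded pose from where the row before left it, along the tool's axes as they then stand; what a row does not reach is not made up. A row lasts 1/12 s, in which the tool goes at most 41.7 mm and 7.16 degrees, less where a joint would pass 70% of its speed; a pose out of reach is approached as far as the arm can. A call is refused whole if a number of a shift passes 0.0417 or a number of a turn 7.16, either way. A call with a gripper value outside its range is refused whole. The fingers move at their own pace and stop on an object; "force" is the grip in N (left out, the last holds). Time passes only in rows, so rows that do not move let the fingers close, or fill a call up. It gives the time, the measured TCP pose, the force and the opening at its end, in the units of the state.
- env.get_state(): the state, without advancing time (a new reading comes with each control period).
- env.read_camera(name): name is "scene" or "top" or "wrist"; returns (picture, depth): 400x640x3 uint8, red, green, blue; 400x640 float32, m along the optical axis (not along the pixel's ray), 0 where there is no reading.
- env.calibration(name): a dict with "fx", "fy", "cx", "cy" (pixels), "world_from_camera" (4x4, takes a point from camera to world coordinates); the wrist camera has in their place "hand_eye" (4x4, takes a point from camera to tool coordinates, whose origin is the TCP and whose axes are the flange's). Camera axes: x right, y down, z forward; pixel columns grow to the right and rows downward; lengths in m; the calibration is good to about 2 mm. A picture is of the moment at which its call begins: read the wrist's pose just before it. calibration takes no time and is no camera call.
- env.hand_in(): hands the job in, once; it reports no verdict.
The state is a dict: "clock": time; "joint_pos": joint angles; "qvel": joint speeds; "tau": joint torques, N m; "tcp_pos": TCP position; "orientation": TCP orientation; "wrist_force": force on the tool from outside, world axes, zero at the start; "ft_torque": the same for the moment, N m; "finger_gap": finger opening in m.
Only numpy, scipy, OpenCV 4.12 (cv2) and the standard library are available. Lean on these libraries where they do the work, as an engineer would, in place of code of your own. Each camera call takes 0.05 s, during which the arm holds its last target. There are 200 camera calls.

### The job

The bench dust extractor has been emptied; put it back together. Slide the dust tray fully home in the mouth at its front, then hook the grille's back edge (the tongue) under the lip of the fan housing with the grille tilted, lower its front edge until it lies flat on the ledges without letting it drop, and turn the brass catch a quarter turn so that it points straight back over the grille. Leave the other things on the bench where they are.

Things in the scene. Friction and masses are not known exactly. Their poses are not given: they have to be found in the camera images.
- dust_extractor: Low grey bench dust extractor, screwed down; its front faces the robot's right. Origin: on the bench under the middle of its front face; x from front to back, y across, z up. Side walls: outer faces at y = -66 and 66 mm, inner at -62 and 62, tops at z = 52. Between them an open bay without a floor, x = 20 to 186 mm. Behind it the fan housing, x = 186 to 250, 70 mm high, with a spigot.
- lip_edge (a point): Middle of the lower front edge of the lip that reaches from the fan housing forward over the back of the bay: at x = 172, y = 0, z = 57 mm in the extractor's frame, same axes. The lip is 4 mm thick (z = 57 to 61) and covers the bay from x = 172 to its back wall at 186. From the lip to the front rail is 152 mm, 8 mm less than the grille's length.
- tray_mouth (a point): Middle of the tray's mouth in the front face, at x = 0, y = 0, z = 22 mm in the extractor's frame, same axes. The mouth is 108 mm wide (flared over the first 14 mm) and 45 mm high. Above it runs the front rail, x = 0 to 20, z = 45 to 52 mm. The tray slides on the bench through the mouth towards +x.
- ledges (a point): Middle of the bay between the ledges, level with their tops: x = 95, y = 0, z = 32 mm in the extractor's frame, same axes. The two dark ledges run along the inside of the side walls (8 mm wide, inner faces at y = -54 and 54, x = 14 to 154); they guide the tray between them and carry the grille's side flanges on top.
- tray_knob (a point): Centre of the dust tray's black round knob: 26 mm diameter, 20 mm long along the tray's x, 26 mm above the bench, 26 mm in front of the front plate, on a 16 mm steel neck. Axes are the tray's: x from knob to back end, y across, z up. Fully home it is at x = -31, y = 0, z = 26 mm in the extractor's frame. The tray weighs about 0.35 kg and stands on the bench.
- tray_front (a point): Middle of the inner face of the tray's blue front plate (130 mm wide, 5 mm thick, top at 41 mm), 31 mm behind the knob centre, 20 mm above the bench; the tray's axes. Home, this face lies against the extractor's front face. Behind it is a blue block 18 mm thick, 104 mm wide, 41 mm high, that goes under the rail.
- tray_back (a point): Middle of the tray's back end, 181 mm behind the knob centre, 19 mm above the bench; the tray's axes. The tray is an open steel tub 104 mm wide and 38 mm high.
- grille_handle (a point): Centre of the black handle bar of the aluminium intake grille: bar 10 mm thick, 10 mm high, 66 mm long along the grille's y, the middle 46 mm free of posts, centre 26 mm above the grille's upper face. Axes are the grille's: x to its back edge, y across, z up. It lies level at the start, 44 mm below this point its flanges' undersides. About 0.3 kg, balanced near the handle.
- grille_tongue (a point): Middle of the grille's back edge at half thickness, 86 mm behind and 28 mm below the handle centre; the grille's axes. Slotted plate 160 x 120 x 4 mm; flanges 3 mm thick hang 14 mm under it along both sides, ending 16 mm before this edge (the bare last 16 mm are the tongue). Seated: x = 180 to 186, z = 48 mm in the extractor's frame, under the lip.
- grille_front (a point): Middle of the lower edge of the grille's front flange (76 mm wide, 3 mm thick, 14 mm under the plate), 74 mm in front of and 44 mm below the handle centre; the grille's axes. Seated: z = 32 mm in the extractor's frame, inside the tray just behind its front block; so it keeps the tray in, and the tray has to go in before the grille.
- catch (a joint): Angle (rad) of the brass turn-button catch on the middle of the front rail: 0 = its bar lies along the rail, pointing to the extractor's -y side; positive is counter-clockwise seen from above; 1.57 (its stop) = the bar points straight back over the grille's front edge. It turns stiffly (0.04 N m) and stays where it is left; it starts near 0, clear of the grille.
- catch_grip (a point): Centre of the catch's upright brass fin, on its turning axis (x = 10, y = 0, z = 66 mm in the extractor's frame). Fin 10 mm thick, 30 mm long, z = 58 to 74 mm; below it the bar, 13 mm wide, z = 53 to 59, reaches 34 mm from the axis. Axes turn with the catch: x across the fin, the bar points along -y, z up; at angle 0 they equal the extractor's.
- solder_spool: a black and silver spool of solder wire lying on its flat side, 52 mm across, 25 mm high; a bystander, to be left alone. Origin: centre of its underside.
- brush: a thin brush with a red handle, 144 mm long, 10 mm wide, lying on the bench; a bystander, to be left alone. Origin: centre of its underside.
- pliers: small flat-nose pliers with blue handles, 146 mm long, 42 mm wide, 12 mm high, lying on the bench near the robot; a bystander, to be left alone. Origin: centre of its underside.

How it is judged:
By the outcome, as a careful person would: the job done as asked, in the order asked, and still so for the second after the job is handed in, with the robot touching nothing.
It also fails if it takes over 72 s, if anything falls off the work surface, if the arm or the gripper's body presses on something with over 40 N, if the wrist force passes 120 N, or if a joint passes its speed limit or range.

## Working session

There is one attempt and no reset: what is moved stays moved. The work goes in short steps, Python scripts to look and compute and a tool call to move; the robot and the scene stay as the last step left them, time stands still between calls to the robot, and variables do not carry over. Pictures are saved under pics/ and viewed, about 8 in all and at most 12, crops included, and the job is handed in when it is done.

Besides the shell and the picture viewer there is one more tool, called after ">>>" as a command line: name --argument value ..., lists and objects as JSON in quotes. play_rows: Moves the arm, as the interface text tells. Its arguments: {"type":"object","properties":{"steps":{"type":"array","items":{"type":"object","properties":{"claw":{"type":"number"},"dp":{"type":"array","items":{"type":"number"}},"angular":{"type":"array","items":{"type":"number"}}}}},"force":{"type":"number"}},"required":["steps"]}

```bash
ls; mkdir -p pics; cat > h.py <<'E'
import numpy as np, cv2
from scipy.spatial.transform import Rotation as R
from workcell import env
def shot(name,fn):
    s=env.get_state(); p,d=env.read_camera(name); c=env.calibration(name)
    if name=="wrist":
        T=np.eye(4); q=s["orientation"]; T[:3,:3]=R.from_quat([q[1],q[2],q[3],q[0]]).as_matrix(); T[:3,3]=s["tcp_pos"]
        M=T@np.array(c["hand_eye"])
    else: M=np.array(c["world_from_camera"])
    np.savez("pics/"+fn+".npz",p=p,d=d,M=M,k=[c["fx"],c["fy"],c["cx"],c["cy"]])
    cv2.imwrite("pics/"+fn+".png",p[:,:,::-1]); return p,d
def pt(fn,u,v,z=None):
    f=np.load("pics/"+fn+".npz"); fx,fy,cx,cy=f["k"]; M=f["M"]
    r=np.array([(u-cx)/fx,(v-cy)/fy,1.])
    if z is None:
        w=f["d"][int(v)-1:int(v)+2,int(u)-1:int(u)+2]; w=w[w>0]; 
        if len(w)==0: return None
        return (M@np.r_[r*np.median(w),1])[:3]
    rw=M[:3,:3]@r; return M[:3,3]+rw*(z-M[2,3])/rw[2]
def st():
    s=env.get_state(); print(s["clock"],np.round(s["tcp_pos"],4),np.round(s["orientation"],4),np.round(s["wrist_force"],1),round(s["finger_gap"],4),np.round(s["joint_pos"],3))
E
python3 - <<'E'
from h import *
shot("top","top0"); shot("scene","scene0"); st()
for n in("top","scene","wrist"):print(env.calibration(n))
E
```

```text
pics
0.1 [0.2477 0.5184 0.2013] [-3.000e-04  2.210e-01  9.753e-01 -8.000e-04] [0.2 0.4 0.1] 0.0852 [ 0.985  0.314  0.045  1.304 -0.     1.431]
{'fx': 444.6401591530228, 'fy': 444.6401591530228, 'cx': 324.4020262226765, 'cy': 198.69552322652794, 'world_from_camera': array([[ 0.00672902, -0.99827149,  0.05838457,  0.47798815],
       [-0.99996868, -0.0069607 , -0.00376579, -0.03934423],
       [ 0.00416567, -0.0583574 , -0.99828706,  1.10707973],
       [ 0.        ,  0.        ,  0.        ,  1.        ]])}
{'fx': 383.74898441371397, 'fy': 383.74898441371397, 'cx': 320.18428903703386, 'cy': 197.36302880920815, 'world_from_camera': array([[-0.64016179, -0.47879938,  0.60078619,  0.01945437],
       [-0.76801597,  0.3799692 , -0.51553358,  0.40515154],
       [ 0.01855691, -0.79143829, -0.61096733,  0.62632535],
       [ 0.        ,  0.        ,  0.        ,  1.        ]])}
{'fx': 289.9537431987707, 'fy': 289.9537431987707, 'cx': 315.24921606520667, 'cy': 203.0542853268315, 'hand_eye': array([[ 5.01108770e-05, -9.44720108e-01, -3.27877896e-01,
         8.49046121e-02],
       [ 9.99999841e-01, -1.36923204e-04,  5.47353071e-04,
         1.58641521e-03],
       [-5.61989545e-04, -3.27877871e-01,  9.44719951e-01,
        -1.72309158e-01],
       [ 0.00000000e+00,  0.00000000e+00,  0.00000000e+00,
         1.00000000e+00]])}
```

View pics/top0.png

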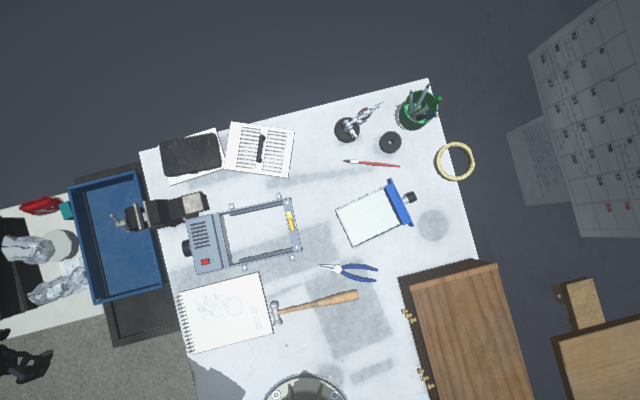

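View pics/scene0.png

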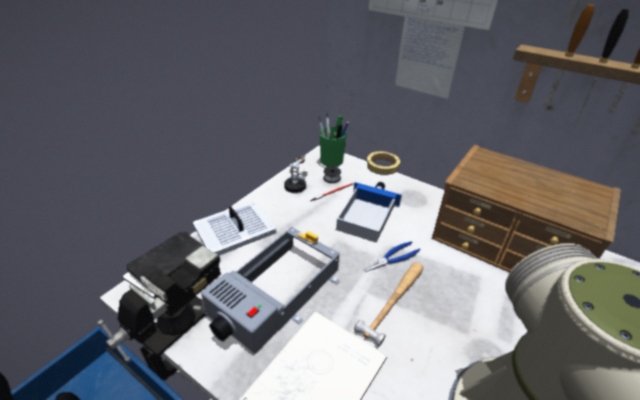

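The top view shows the extractor at about (245,235), the tray at (375,215) with its knob at (410,198), the grille at (260,150), and the spool and brush near (390,142) and (372,163). I'll enlarge this to read the positions.

```bash
python3 - <<'E'
from h import *
p=cv2.imread("pics/top0.png")
c=p[115:280,175:425]; cv2.imwrite("pics/crop0.png",cv2.resize(c,None,fx=3.2,fy=3.2,interpolation=cv2.INTER_CUBIC))
E
```

```text
(no output)
```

View pics/crop0.png

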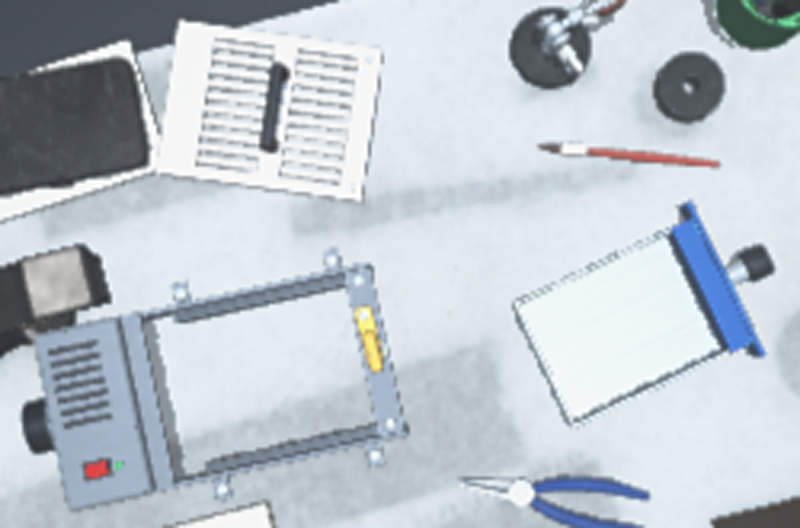

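```bash
cat >> h.py <<'E'
def cp(x,y,z=None): return pt("top0",175+x/3.2,115+y/3.2,z)
E
python3 - <<'E'
from h import *
np.set_printoptions(precision=4,suppress=True)
L=dict(knob=(758,262,.039),tfL=(686,204,.041),tfR=(760,354,.041),tbL=(517,304,.038),tbR=(572,424,.038),
hT=(279,70,.049),hB=(269,146,.049),gBL=(184,20,.018),gBR=(160,172,.018),gFR=(362,200,.018),gFL=(382,48,.018),
exFL=(372,264,.052),exFR=(408,428,.052),exBL=(35,333,.070),exBR=(73,508,.070),catch0=(363,308,.059),catch1=(376,372,.074),spool=(690,88,.025),br0=(540,147,0.01),br1=(720,163,0.01),pl=(460,482,.01))
P={}
for k,(x,y,z) in L.items():
    P[k]=cp(x,y,z); print(k,P[k],cp(x,y))
u=lambda a,b:(b-a)/np.linalg.norm(b-a)
print("tray dir",u(P['knob'][:2],((P['tbL']+P['tbR'])/2)[:2]), np.linalg.norm(P['tfL']-P['tfR']))
print("gr",u(P['gFL'],P['gBL']),u(P['gFR'],P['gBR']),u(P['hB'],P['hT']))
print("ex",u(P['exFR'],P['exFL']),np.linalg.norm(P['exFR']-P['exFL']),(P['exFR']+P['exFL'])/2, u(P['exFL'][:2],P['exBL'][:2]),u(P['exFR'][:2],P['exBR'][:2]))
E
```

```text
knob [ 0.5463 -0.254   0.039 ] [ 0.5464 -0.2542  0.0381]
tfL [ 0.5896 -0.1996  0.041 ] [ 0.5901 -0.2004  0.0356]
tfR [ 0.4772 -0.2548  0.041 ] [ 0.4772 -0.2552  0.0391]
tbL [ 0.5135 -0.0728  0.038 ] [ 0.5136 -0.0729  0.0358]
tbR [ 0.424  -0.1144  0.038 ] [ 0.4227 -0.1162  0.0122]
hT [0.6876 0.1071 0.049 ] [0.6876 0.1071 0.0489]
hB [0.6301 0.1137 0.049 ] [0.6308 0.1144 0.0443]
gBL [0.7322 0.1854 0.018 ] [0.7326 0.1858 0.0164]
gBR [0.6138 0.2017 0.018 ] [0.6138 0.2017 0.0176]
gFR [0.5933 0.0461 0.018 ] [ 0.5952  0.0476 -0.0006]
gFL [0.7115 0.032  0.018 ] [ 0.7154  0.0332 -0.0001]
exFL [0.542  0.0355 0.052 ] [0.545  0.039  0.0018]
exFR [0.421  0.0076 0.052 ] [0.4182 0.0099 0.0006]
exBL [0.4889 0.2786 0.07  ] [0.4893 0.2893 0.0353]
exBR [0.3629 0.2481 0.07  ] [0.3628 0.2483 0.0694]
catch0 [0.5091 0.0413 0.059 ] [0.509  0.0412 0.0595]
catch1 [0.4623 0.0302 0.074 ] [0.462  0.0316 0.0528]
spool [ 0.6807 -0.2052  0.025 ] [ 0.6853 -0.2089  0.0008]
br0 [ 0.6364 -0.0909  0.01  ] [ 0.6378 -0.0914  0.0004]
br1 [ 0.625  -0.2307  0.01  ] [ 0.6261 -0.2321  0.0019]
pl [ 0.3778 -0.0307  0.01  ] [ 0.3772 -0.0307  0.003 ]
tray dir [-0.4354  0.9003] 0.12520609269434962
gr [0.1339 0.991  0.    ] [0.1308 0.9914 0.    ] [ 0.9934 -0.1145  0.    ]
ex [0.9745 0.2246 0.    ] 0.12420457473585042 [0.4815 0.0215 0.052 ] [-0.2132  0.977 ] [-0.2348  0.972 ]
```

```bash
cat >> h.py <<'E'
import json
def Rq(q): return R.from_quat([q[1],q[2],q[3],q[0]])
def tool(yaw,tilt_axis=None,tilt=0):
    """tool down, tool x at world yaw deg; then world-frame tilt"""
    y=np.radians(yaw); X=np.array([np.cos(y),np.sin(y),0]); Z=np.array([0,0,-1.]); Y=np.cross(Z,X)
    r=R.from_matrix(np.c_[X,Y,Z])
    if tilt_axis is not None: r=R.from_rotvec(np.radians(tilt)*np.array(tilt_axis))*r
    return r
def plan(pos,Rt,n,claw,p0=None,R0=None):
    s=env.get_state(); p0=s["tcp_pos"] if p0 is None else p0; r=Rq(s["orientation"]) if R0 is None else R0
    p=np.array(p0,float); pos=np.array(pos,float)
    for i in range(n):
        k=n-i
        d=r.inv().apply((pos-p)/k); d=np.round(d,4)
        w=np.round(np.degrees((r.inv()*Rt).as_rotvec())/k,2)
        print(json.dumps({"claw":claw,"dp":d.tolist(),"angular":w.tolist()})+("," if i%8<7 else "\n"))
        p=p+r.apply(d); r=r*R.from_rotvec(np.radians(w))
    print("end",np.round(p,4),"left",np.round(np.degrees((r.inv()*Rt).as_rotvec()),2))
E
python3 - <<'E'
from h import *
plan([.546,-.254,.15],tool(115.8),24,0)
E
```

```text
{"claw": 0, "dp": [-0.0251, -0.0237, 0.0022], "angular": [-0.0, 0.0, 1.61]},
{"claw": 0, "dp": [-0.0257, -0.023, 0.0022], "angular": [-0.0, 0.0, 1.61]},
{"claw": 0, "dp": [-0.0264, -0.0222, 0.0022], "angular": [-0.0, 0.0, 1.61]},
{"claw": 0, "dp": [-0.027, -0.0215, 0.0022], "angular": [-0.0, 0.0, 1.61]},
{"claw": 0, "dp": [-0.0276, -0.0207, 0.0022], "angular": [-0.0, 0.0, 1.61]},
{"claw": 0, "dp": [-0.0282, -0.0199, 0.0022], "angular": [-0.0, 0.0, 1.61]},
{"claw": 0, "dp": [-0.0287, -0.0191, 0.0022], "angular": [-0.0, 0.0, 1.61]},
{"claw": 0, "dp": [-0.0292, -0.0183, 0.0022], "angular": [-0.01, 0.0, 1.61]}

{"claw": 0, "dp": [-0.0297, -0.0175, 0.0022], "angular": [-0.0, 0.0, 1.61]},
{"claw": 0, "dp": [-0.0302, -0.0166, 0.0021], "angular": [-0.01, 0.0, 1.61]},
{"claw": 0, "dp": [-0.0307, -0.0158, 0.0022], "angular": [-0.0, 0.0, 1.61]},
{"claw": 0, "dp": [-0.0311, -0.0149, 0.0021], "angular": [-0.01, 0.0, 1.61]},
{"claw": 0, "dp": [-0.0315, -0.014, 0.0021], "angular": [-0.0, 0.0, 1.61]},
{"claw": 0, "dp": [-0.0319, -0.0132, 0.0022], "angular": [-0.01, 0.0, 1.61]},
{"claw": 0, "dp": [-0.0323, -0.0123, 0.0021], "angular": [-0.0, 0.0, 1.61]},
{"claw": 0, "dp": [-0.0326, -0.0113, 0.0021], "angular": [-0.0, 0.0, 1.61]}

{"claw": 0, "dp": [-0.0329, -0.0104, 0.0022], "angular": [-0.01, 0.0, 1.61]},
{"claw": 0, "dp": [-0.0332, -0.0095, 0.0021], "angular": [-0.0, 0.0, 1.61]},
{"claw": 0, "dp": [-0.0334, -0.0086, 0.0022], "angular": [-0.01, 0.0, 1.61]},
{"claw": 0, "dp": [-0.0336, -0.0076, 0.0021], "angular": [-0.0, 0.01, 1.61]},
{"claw": 0, "dp": [-0.0339, -0.0067, 0.0022], "angular": [-0.01, 0.0, 1.61]},
{"claw": 0, "dp": [-0.034, -0.0057, 0.0021], "angular": [-0.0, 0.01, 1.62]},
{"claw": 0, "dp": [-0.0342, -0.0047, 0.0021], "angular": [-0.01, 0.0, 1.61]},
{"claw": 0, "dp": [-0.0343, -0.0038, 0.0022], "angular": [-0.0, 0.01, 1.62]}

end [ 0.546 -0.254  0.15 ] left [-0. -0. -0.]
```

>>> play_rows --steps '[{"claw":0,"dp":[-0.025,-0.024,0],"angular":[0,0,1.6]},{"claw":0,"dp":[-0.026,-0.023,0],"angular":[0,0,1.6]},{"claw":0,"dp":[-0.026,-0.022,0],"angular":[0,0,1.6]},{"claw":0,"dp":[-0.027,-0.022,0],"angular":[0,0,1.6]},{"claw":0,"dp":[-0.028,-0.021,0],"angular":[0,0,1.6]},{"claw":0,"dp":[-0.028,-0.02,0],"angular":[0,0,1.6]},{"claw":0,"dp":[-0.029,-0.019,0],"angular":[0,0,1.6]},{"claw":0,"dp":[-0.029,-0.018,0],"angular":[0,0,1.6]}]'

```text
clock: 0.77
tcp_pos: [0.3473, 0.2592, 0.2019]
orientation: [-0.0, 0.329, 0.944, -0.0]
wrist_force: [0.4, 0.0, -0.2]
finger_gap: 0.0853
```

>>> play_rows --steps '[{"claw":0,"dp":[-0.03,-0.017,0],"angular":[0,0,1.6]},{"claw":0,"dp":[-0.03,-0.017,0],"angular":[0,0,1.6]},{"claw":0,"dp":[-0.031,-0.016,0],"angular":[0,0,1.6]},{"claw":0,"dp":[-0.031,-0.015,0],"angular":[0,0,1.6]},{"claw":0,"dp":[-0.031,-0.014,0],"angular":[0,0,1.6]},{"claw":0,"dp":[-0.032,-0.013,0],"angular":[0,0,1.6]},{"claw":0,"dp":[-0.032,-0.012,0],"angular":[0,0,1.6]},{"claw":0,"dp":[-0.033,-0.011,0],"angular":[0,0,1.6]}]'

```text
clock: 1.43
tcp_pos: [0.4478, 0.0024, 0.2019]
orientation: [-0.0, 0.432, 0.902, 0.0]
wrist_force: [1.1, 0.6, -0.1]
finger_gap: 0.0855
```

>>> play_rows --steps '[{"claw":60,"dp":[-0.033,-0.01,0.006],"angular":[0,0,1.6]},{"claw":120,"dp":[-0.033,-0.01,0.006],"angular":[0,0,1.6]},{"claw":120,"dp":[-0.033,-0.009,0.006],"angular":[0,0,1.6]},{"claw":120,"dp":[-0.034,-0.008,0.006],"angular":[0,0,1.6]},{"claw":120,"dp":[-0.034,-0.007,0.006],"angular":[0,0,1.6]},{"claw":120,"dp":[-0.034,-0.006,0.006],"angular":[0,0,1.6]},{"claw":120,"dp":[-0.034,-0.005,0.006],"angular":[0,0,1.6]},{"claw":120,"dp":[-0.034,-0.004,0.006],"angular":[0,0,1.6]}]'

```text
clock: 2.1
tcp_pos: [0.5463, -0.2553, 0.1532]
orientation: [-0.0, 0.53, 0.848, 0.0]
wrist_force: [0.7, 0.0, 0.6]
finger_gap: 0.0453
```

```bash
python3 - <<'E'
from h import *
st(); shot("wrist","w1")
E
```

```text
2.1 [ 0.5463 -0.2553  0.1532] [-5.000e-04  5.302e-01  8.479e-01  1.000e-04] [0.7 0.  0.6] 0.0453 [-0.57   0.385  0.029  1.216  0.     0.547]
```

View pics/w1.png

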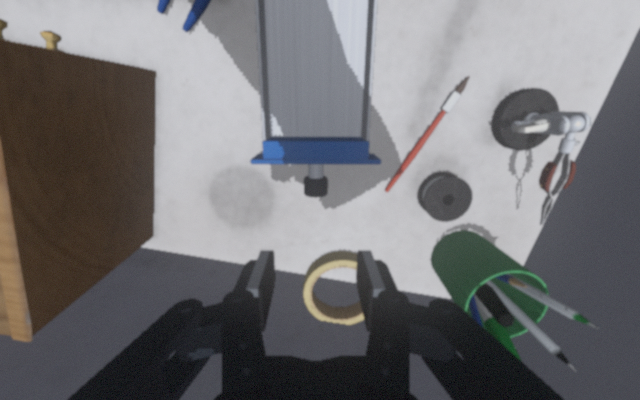

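The knob is at about (316,186), just right of the jaw centre line, and the plate runs level from (252,160) to (380,160).

```bash
python3 - <<'E'
from h import *
for a in [(316,184,.039),(316,186,.039),(316,180,.035),(252,160,.035),(380,160,.035),(265,130,.038),(370,130,.038),(259,0,.038),(374,0,.038)]:
    print(a,pt("w1",*a),pt("w1",*a[:2]))
E
```

```text
(316, 184, 0.039) [ 0.54482384 -0.24795634  0.039     ] [ 0.54476027 -0.24782943  0.03951881]
(316, 186, 0.039) [ 0.54575379 -0.249862    0.039     ] [ 0.54571123 -0.24977699  0.03933831]
(316, 180, 0.035) [ 0.54344129 -0.24509724  0.035     ] [ 0.54303473 -0.24428684  0.03850183]
(252, 160, 0.035) [ 0.47630384 -0.25468249  0.035     ] [ 0.47688849 -0.25333772  0.040086  ]
(380, 160, 0.035) [ 0.59237121 -0.19817475  0.035     ] [ 0.59085083 -0.19780098  0.04034424]
(265, 130, 0.038) [ 0.47703785 -0.22128817  0.038     ] [ 0.4769666  -0.22138291  0.03737273]
(370, 130, 0.038) [ 0.56816616 -0.17691752  0.038     ] [ 0.57558794 -0.17679882  0.00149118]
(259, 0, 0.038) [ 0.43112126 -0.12475327  0.038     ] None
(374, 0, 0.038) [ 0.51847291 -0.08220544  0.038     ] None
```

>>> play_rows --steps '[{"claw":120,"dp":[0.003,0.001,0.017],"angular":[0,0,0]},{"claw":120,"dp":[0.002,0,0.018],"angular":[0,0,0]},{"claw":120,"dp":[0,0,0.018],"angular":[0,0,0]},{"claw":120,"dp":[0,0,0.018],"angular":[0,0,0]},{"claw":120,"dp":[0,0,0.018],"angular":[0,0,0]},{"claw":120,"dp":[0,0,0.018],"angular":[0,0,0]},{"claw":120,"dp":[0,0,0.018],"angular":[0,0,0]},{"claw":120,"dp":[0,0,0.01],"angular":[0,0,0]}]'

```text
clock: 2.82
tcp_pos: [0.5434, -0.2477, 0.0165]
orientation: [-0.002, 0.529, 0.848, 0.0]
wrist_force: [-0.3, -0.2, -0.8]
finger_gap: 0.0455
```

>>> play_rows --steps '[{"claw":255,"dp":[0,0,0],"angular":[0,0,0]},{"claw":255,"dp":[0,0,0],"angular":[0,0,0]},{"claw":255,"dp":[0,0,0],"angular":[0,0,0]},{"claw":255,"dp":[0,0,0],"angular":[0,0,0]},{"claw":255,"dp":[0,0,0],"angular":[0,0,0]},{"claw":255,"dp":[0,0,0],"angular":[0,0,0]},{"claw":255,"dp":[0,0,0],"angular":[0,0,0]},{"claw":255,"dp":[0,0,0],"angular":[0,0,0]}]' --force 40

```text
clock: 3.48
tcp_pos: [0.5451, -0.2489, 0.0194]
orientation: [0.0, 0.529, 0.848, 0.0]
wrist_force: [0.4, -0.1, -0.4]
finger_gap: -0.0002
```

```bash
python3 - <<'E'
from h import *
st()
plan([.5255,-.172,.019],tool(102.8),16,255)
E
```

```text
3.4833 [ 0.5451 -0.2489  0.0194] [3.000e-04 5.295e-01 8.483e-01 0.000e+00] [ 0.4 -0.1 -0.4] -0.0002 [-0.562  0.471 -0.185  0.914  0.     0.554]
{"claw": 255, "dp": [0.0049, 0.001, 0.0], "angular": [0.0, 0.0, 0.83]},
{"claw": 255, "dp": [0.0049, 0.0009, 0.0], "angular": [0.0, 0.0, 0.83]},
{"claw": 255, "dp": [0.0049, 0.0009, 0.0], "angular": [0.0, 0.0, 0.83]},
{"claw": 255, "dp": [0.0049, 0.0008, 0.0], "angular": [0.0, 0.0, 0.83]},
{"claw": 255, "dp": [0.0049, 0.0007, 0.0], "angular": [0.0, 0.0, 0.83]},
{"claw": 255, "dp": [0.0049, 0.0007, 0.0], "angular": [0.0, 0.0, 0.83]},
{"claw": 255, "dp": [0.0049, 0.0006, 0.0], "angular": [0.0, 0.0, 0.83]},
{"claw": 255, "dp": [0.0049, 0.0005, 0.0], "angular": [0.0, 0.0, 0.83]}

{"claw": 255, "dp": [0.0049, 0.0004, 0.0], "angular": [0.0, 0.0, 0.83]},
{"claw": 255, "dp": [0.005, 0.0004, 0.0001], "angular": [0.0, 0.0, 0.83]},
{"claw": 255, "dp": [0.0049, 0.0003, 0.0], "angular": [0.0, 0.0, 0.83]},
{"claw": 255, "dp": [0.005, 0.0002, 0.0001], "angular": [0.0, 0.0, 0.83]},
{"claw": 255, "dp": [0.005, 0.0002, 0.0], "angular": [0.01, 0.0, 0.82]},
{"claw": 255, "dp": [0.0049, 0.0001, 0.0001], "angular": [0.0, 0.01, 0.83]},
{"claw": 255, "dp": [0.005, 0.0, 0.0001], "angular": [0.01, 0.0, 0.82]},
{"claw": 255, "dp": [0.0049, -0.0001, 0.0], "angular": [0.0, 0.01, 0.83]}

end [ 0.5255 -0.172   0.019 ] left [ 0. -0. -0.]
```

The gap is 0, so the jaws missed the knob. I'll look again.

```bash
python3 - <<'E'
from h import *
shot("wrist","w2"); shot("top","t2")
a=cv2.imread("pics/w2.png"); b=cv2.imread("pics/t2.png")[140:290,280:480]
b=cv2.resize(b,(533,400),interpolation=cv2.INTER_CUBIC); a=cv2.resize(a[0:400,120:520],(267*1,267))
a=cv2.copyMakeBorder(a,0,133,0,0,cv2.BORDER_CONSTANT)
cv2.imwrite("pics/c2.png",np.hstack([b,a]))
E
```

```text
(no output)
```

View pics/c2.png

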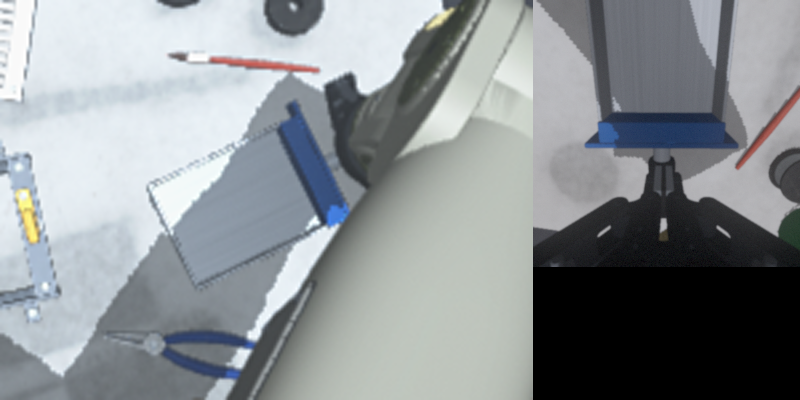

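```bash
python3 - <<'E'
from h import *
for a in [(198,219),(426,219),(210,217),(410,217)]: print(a,pt("w2",*a),pt("w2",*a,.038))
d=np.load("pics/w2.npz"); p=d["p"][200:330,250:390,::-1]; cv2.imwrite("pics/c2b.png",cv2.resize(p,None,fx=5,fy=4.5,interpolation=cv2.INTER_CUBIC))
for v in range(200,300,6): print(v,[np.round(pt("w2",u,v),3).tolist() if pt("w2",u,v) is not None else None for u in (305,312,320)])
E
```

```text
(198, 219) [ 0.47645085 -0.25560581  0.04100971] [ 0.47581627 -0.25728856  0.038     ]
(426, 219) [ 0.59086695 -0.19932718  0.04185772] [ 0.5929947  -0.20004734  0.038     ]
(210, 217) [ 0.48218181 -0.25122838  0.04153464] [ 0.48156885 -0.25310849  0.038     ]
(410, 217) [ 0.58233244 -0.20227955  0.04158947] [ 0.58410461 -0.20301903  0.038     ]
200 [[0.525, -0.219, 0.041], [0.529, -0.217, 0.042], [0.533, -0.215, 0.042]]
206 [[0.527, -0.222, 0.041], [0.53, -0.22, 0.042], [0.534, -0.219, 0.041]]
212 [[0.528, -0.225, 0.041], [0.532, -0.224, 0.042], [0.536, -0.222, 0.041]]
218 [[0.53, -0.229, 0.041], [0.534, -0.227, 0.041], [0.537, -0.225, 0.042]]
224 [[0.533, -0.235, 0.033], [0.536, -0.233, 0.034], [0.541, -0.231, 0.033]]
230 [[0.535, -0.239, 0.033], [0.538, -0.236, 0.035], [0.543, -0.235, 0.033]]
236 [[0.536, -0.242, 0.033], [0.54, -0.24, 0.034], [0.544, -0.238, 0.033]]
242 [[0.538, -0.246, 0.034], [0.542, -0.243, 0.034], [0.546, -0.242, 0.034]]
248 [[0.539, -0.247, 0.038], [0.542, -0.245, 0.039], [0.547, -0.243, 0.038]]
254 [[0.536, -0.24, 0.059], [0.539, -0.238, 0.059], [0.543, -0.236, 0.059]]
260 [[0.536, -0.24, 0.065], [0.539, -0.239, 0.065], [0.543, -0.236, 0.065]]
266 [[0.537, -0.24, 0.07], [0.539, -0.238, 0.071], [0.543, -0.237, 0.071]]
272 [[0.537, -0.24, 0.076], [0.539, -0.238, 0.076], [0.543, -0.237, 0.076]]
278 [[0.537, -0.24, 0.081], [0.539, -0.238, 0.081], [0.543, -0.237, 0.081]]
284 [[0.537, -0.24, 0.085], [0.54, -0.238, 0.085], [0.542, -0.236, 0.086]]
290 [[0.536, -0.238, 0.091], [0.54, -0.24, 0.087], [0.543, -0.238, 0.087]]
296 [[0.537, -0.238, 0.095], [0.542, -0.243, 0.087], [0.544, -0.241, 0.088]]
```

View pics/c2b.png

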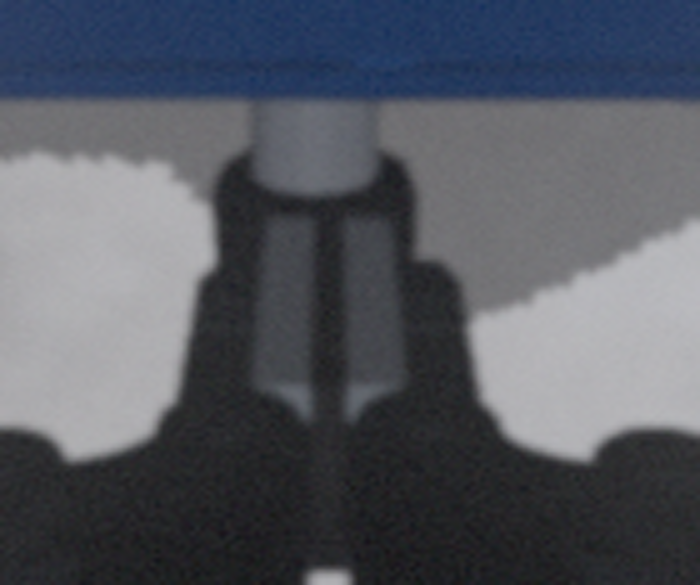

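```bash
python3 - <<'E'
from h import *
f=np.load("pics/w2.npz"); d=f["d"]; fx,fy,cx,cy=f["k"]; H=np.array(env.calibration("wrist")["hand_eye"])
v,u=np.mgrid[0:400,0:640]; P=np.stack([(u-cx)/fx*d,(v-cy)/fy*d,d,np.ones_like(d)],-1)@H.T
for vv in range(236,330,4): print(vv,[(uu,)+tuple(np.round(1000*P[vv,uu,:3]).astype(int)) for uu in (290,300,308,316,324,336,344)])
E
```

```text
236 [(290, np.int64(-6), np.int64(-17), np.int64(19)), (300, np.int64(7), np.int64(-8), np.int64(-8)), (308, np.int64(11), np.int64(-3), np.int64(-16)), (316, np.int64(10), np.int64(2), np.int64(-15)), (324, np.int64(9), np.int64(6), np.int64(-11)), (336, np.int64(-6), np.int64(16), np.int64(20)), (344, np.int64(-6), np.int64(22), np.int64(19))]
240 [(290, np.int64(-9), np.int64(-17), np.int64(20)), (300, np.int64(6), np.int64(-8), np.int64(-11)), (308, np.int64(7), np.int64(-3), np.int64(-14)), (316, np.int64(8), np.int64(2), np.int64(-15)), (324, np.int64(6), np.int64(7), np.int64(-11)), (336, np.int64(-9), np.int64(16), np.int64(19)), (344, np.int64(-9), np.int64(22), np.int64(18))]
244 [(290, np.int64(-13), np.int64(-17), np.int64(20)), (300, np.int64(5), np.int64(-8), np.int64(-15)), (308, np.int64(6), np.int64(-3), np.int64(-16)), (316, np.int64(6), np.int64(2), np.int64(-16)), (324, np.int64(6), np.int64(6), np.int64(-16)), (336, np.int64(-13), np.int64(16), np.int64(20)), (344, np.int64(-12), np.int64(22), np.int64(19))]
248 [(290, np.int64(-16), np.int64(-18), np.int64(20)),
[... 6620 characters left out ...]
324 [(290, np.int64(18), np.int64(-7), np.int64(-96)), (300, np.int64(17), np.int64(-4), np.int64(-96)), (308, np.int64(1), np.int64(-2), np.int64(-78)), (316, np.int64(-7), np.int64(1), np.int64(-68)), (324, np.int64(11), np.int64(4), np.int64(-89)), (336, np.int64(17), np.int64(8), np.int64(-96)), (344, np.int64(18), np.int64(10), np.int64(-96))]
328 [(290, np.int64(17), np.int64(-7), np.int64(-98)), (300, np.int64(19), np.int64(-4), np.int64(-99)), (308, np.int64(0), np.int64(-2), np.int64(-79)), (316, np.int64(-89), np.int64(2), np.int64(19)), (324, np.int64(1), np.int64(5), np.int64(-79)), (336, np.int64(18), np.int64(8), np.int64(-98)), (344, np.int64(18), np.int64(10), np.int64(-98))]
```

The depth image shows the shut fingertips about 36 mm behind the reported TCP, not 8 mm ahead of it. They closed in the air above the knob (top at z = 38 mm) with no force. I'll work from the measured tip position, open and go 44 mm lower.

>>> play_rows --steps '[{"claw":120,"dp":[-0.002,0,0],"angular":[0,0,0]},{"claw":120,"dp":[0,0,0],"angular":[0,0,0]},{"claw":120,"dp":[0,0,0],"angular":[0,0,0]},{"claw":120,"dp":[0,0,0],"angular":[0,0,0]},{"claw":120,"dp":[0,0,0.006],"angular":[0,0,0]},{"claw":120,"dp":[0,0,0.006],"angular":[0,0,0]},{"claw":120,"dp":[0,0,0.006],"angular":[0,0,0]},{"claw":120,"dp":[0,0,0],"angular":[0,0,0]}]'

```text
clock: 4.25
tcp_pos: [0.5446, -0.2498, -0.0009]
orientation: [-0.001, 0.529, 0.848, 0.0]
wrist_force: [-1.4, -0.0, -1.3]
finger_gap: 0.0453
```

```bash
cat >> h.py <<'E'
def prof(fn):
    "shut/open finger points in tool frame: max tool z of finger surface per side"
    f=np.load("pics/"+fn+".npz"); d=f["d"]; fx,fy,cx,cy=f["k"]; H=np.array(env.calibration("wrist")["hand_eye"])
    v,u=np.mgrid[0:400,0:640]; P=np.stack([(u-cx)/fx*d,(v-cy)/fy*d,d,np.ones_like(d)],-1)@H.T
    return P[...,:3]*1000
E
python3 - <<'E'
from h import *
st(); shot("wrist","w3"); P=prof("w3")
p=np.load("pics/w3.npz")["p"][180:340,230:410,::-1]; cv2.imwrite("pics/c3.png",cv2.resize(p,None,fx=3.5,fy=3.5,interpolation=cv2.INTER_CUBIC))
for vv in range(230,300,4): print(vv,[(uu,)+tuple(np.round(P[vv,uu]).astype(int).tolist()) for uu in (272,284,316,348,360)])
E
```

```text
4.25 [ 0.5446 -0.2498 -0.0009] [-1.500e-03  5.295e-01  8.483e-01  1.000e-04] [-1.4 -0.  -1.3] 0.0453 [-0.564  0.494 -0.204  0.875  0.     0.552]
230 [(272, 26, -20, -41), (284, 27, -14, -43), (316, 27, 1, -42), (348, 27, 17, -42), (360, 26, 23, -41)]
234 [(272, 25, -20, -43), (284, 86, 1, -172), (316, 24, 1, -41), (348, 25, 17, -42), (360, 24, 23, -42)]
238 [(272, 2, -27, -1), (284, 3, -19, -2), (316, 19, 1, -36), (348, 3, 22, -2), (360, 2, 30, -1)]
242 [(272, -1, -27, -1), (284, 0, -19, -1), (316, 17, 1, -35), (348, 0, 22, -2), (360, 0, 30, -2)]
246 [(272, -4, -27, -1), (284, -4, -19, -1), (316, 15, 2, -36), (348, -3, 23, -1), (360, -3, 31, -1)]
250 [(272, -7, -28, -1), (284, -6, -20, -1), (316, 12, 2, -35), (348, -6, 23, -1), (360, -6, 31, -2)]
254 [(272, 11, -22, -38), (284, -10, -20, -1), (316, 10, 2, -36), (348, -9, 23, -2), (360, 12, 24, -39)]
258 [(272, 10, -21, -41), (284, -12, -20, -1), (316, 7, 2, -35), (348, -13, 23, -1), (360, 11, 24, -42)]
262 [(272, 8, -21, -40), (284, -16, -20, -1), (316, 6, 2, -37), (348, -16, 23, -1), (360, 9, 24, -43)]
266 [(272, 5, -22, -40), (284,
[... 209 characters left out ...]
, -20, -1), (316, 0, 2, -40), (348, -25, 23, -1), (360, 4, 24, -45)]
278 [(272, 0, -21, -43), (284, -27, -20, -2), (316, -2, 1, -40), (348, -29, 24, 0), (360, 2, 24, -46)]
282 [(272, -2, -21, -44), (284, -31, -20, -2), (316, -4, 2, -40), (348, -31, 24, -1), (360, 0, 24, -46)]
286 [(272, -3, -21, -46), (284, -34, -21, -1), (316, -7, 2, -40), (348, -34, 24, -2), (360, 86, 1, -172)]
290 [(272, -6, -21, -45), (284, -38, -21, 0), (316, -9, 2, -41), (348, -37, 24, -2), (360, -4, 24, -48)]
294 [(272, -8, -21, -45), (284, -41, -21, -1), (316, -13, 2, -39), (348, -41, 24, -2), (360, -6, 24, -48)]
298 [(272, -44, -29, -1), (284, -44, -21, -2), (316, -43, 2, -3), (348, -45, 24, -1), (360, -8, 24, -49)]
```

View pics/c3.png

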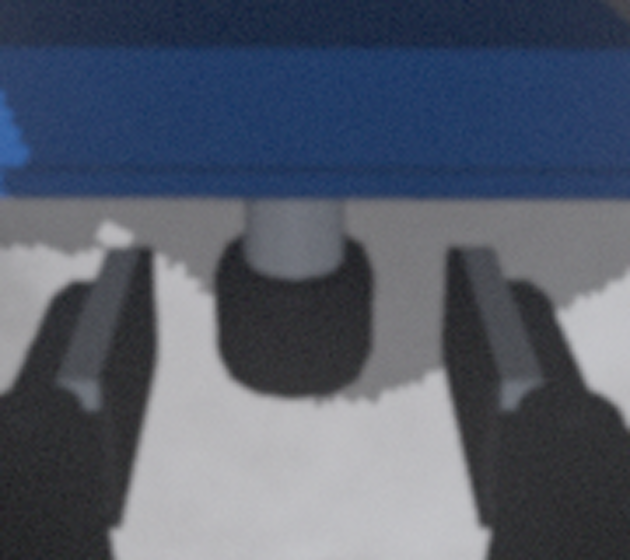

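The knob is centred between the open pads, and the tips are still about 36 mm above the bench. I'll go 25 mm lower and grip.

>>> play_rows --steps '[{"claw":120,"dp":[-0.002,0,0.007],"angular":[0,0,0]},{"claw":120,"dp":[0,0,0.007],"angular":[0,0,0]},{"claw":120,"dp":[0,0,0.006],"angular":[0,0,0]},{"claw":120,"dp":[0,0,0.005],"angular":[0,0,0]},{"claw":255,"dp":[0,0,0],"angular":[0,0,0]},{"claw":255,"dp":[0,0,0],"angular":[0,0,0]},{"claw":255,"dp":[0,0,0],"angular":[0,0,0]},{"claw":255,"dp":[0,0,0],"angular":[0,0,0]}]' --force 40

```text
clock: 4.97
tcp_pos: [0.5465, -0.2522, -0.024]
orientation: [-0.0, 0.529, 0.848, 0.0]
wrist_force: [-0.5, 0.5, -2.7]
finger_gap: 0.0247
```

```bash
python3 - <<'E'
from h import *
st(); s=env.get_state()
plan([.524,-.165,s["tcp_pos"][2]],tool(102.8),16,255)
E
```

```text
4.9667 [ 0.5465 -0.2522 -0.024 ] [-3.000e-04  5.295e-01  8.483e-01  0.000e+00] [-0.5  0.5 -2.7] 0.0247 [-0.566  0.521 -0.224  0.826  0.     0.55 ]
{"claw": 255, "dp": [0.0055, 0.0011, 0.0], "angular": [-0.0, -0.0, 0.83]},
{"claw": 255, "dp": [0.0055, 0.0011, 0.0], "angular": [-0.0, -0.0, 0.83]},
{"claw": 255, "dp": [0.0055, 0.001, 0.0], "angular": [-0.0, -0.0, 0.83]},
{"claw": 255, "dp": [0.0056, 0.0009, 0.0], "angular": [-0.0, -0.0, 0.83]},
{"claw": 255, "dp": [0.0056, 0.0008, 0.0], "angular": [-0.0, -0.0, 0.83]},
{"claw": 255, "dp": [0.0056, 0.0007, 0.0], "angular": [-0.0, -0.0, 0.83]},
{"claw": 255, "dp": [0.0056, 0.0007, 0.0], "angular": [-0.0, -0.0, 0.83]},
{"claw": 255, "dp": [0.0056, 0.0006, 0.0], "angular": [-0.0, -0.0, 0.83]}

{"claw": 255, "dp": [0.0056, 0.0005, 0.0], "angular": [-0.0, -0.0, 0.83]},
{"claw": 255, "dp": [0.0056, 0.0004, 0.0], "angular": [-0.0, -0.0, 0.83]},
{"claw": 255, "dp": [0.0056, 0.0003, 0.0], "angular": [-0.0, -0.0, 0.83]},
{"claw": 255, "dp": [0.0056, 0.0002, 0.0], "angular": [-0.0, -0.01, 0.83]},
{"claw": 255, "dp": [0.0056, 0.0002, 0.0], "angular": [-0.01, -0.0, 0.83]},
{"claw": 255, "dp": [0.0057, 0.0001, 0.0], "angular": [-0.0, -0.01, 0.82]},
{"claw": 255, "dp": [0.0056, -0.0, 0.0], "angular": [-0.01, -0.0, 0.83]},
{"claw": 255, "dp": [0.0057, -0.0001, 0.0], "angular": [-0.0, -0.01, 0.82]}

end [ 0.524  -0.1649 -0.024 ] left [-0.  0.  0.]
```

Gripped (25 mm). I'll turn the tray in line with the mouth while bringing it up to the front.

>>> play_rows --steps '[{"claw":255,"dp":[0.0055,0.001,0],"angular":[0,0,0.8]},{"claw":255,"dp":[0.0055,0.001,0],"angular":[0,0,0.8]},{"claw":255,"dp":[0.0055,0.001,0],"angular":[0,0,0.8]},{"claw":255,"dp":[0.0055,0.001,0],"angular":[0,0,0.8]},{"claw":255,"dp":[0.0055,0.001,0],"angular":[0,0,0.8]},{"claw":255,"dp":[0.0055,0.0005,0],"angular":[0,0,0.8]},{"claw":255,"dp":[0.0055,0.0005,0],"angular":[0,0,0.8]},{"claw":255,"dp":[0.0055,0.0005,0],"angular":[0,0,0.8]}]'

```text
clock: 5.63
tcp_pos: [0.5351, -0.2087, -0.0239]
orientation: [0.0, 0.577, 0.817, 0.0]
wrist_force: [0.6, 0.8, -2.3]
finger_gap: 0.0251
```

>>> play_rows --steps '[{"claw":255,"dp":[0.0055,0.0005,0],"angular":[0,0,0.9]},{"claw":255,"dp":[0.0055,0.0005,0],"angular":[0,0,0.9]},{"claw":255,"dp":[0.0055,0.0005,0],"angular":[0,0,0.9]},{"claw":255,"dp":[0.0055,0,0],"angular":[0,0,0.9]},{"claw":255,"dp":[0.0055,0,0],"angular":[0,0,0.9]},{"claw":255,"dp":[0.0055,0,0],"angular":[0,0,0.9]},{"claw":255,"dp":[0.002,0,0],"angular":[0,0,0.9]},{"claw":255,"dp":[0,0,0],"angular":[0,0,0.9]}]'

```text
clock: 6.3
tcp_pos: [0.5258, -0.1746, -0.024]
orientation: [-0.0, 0.627, 0.779, 0.0]
wrist_force: [-0.8, 0.7, -1.3]
finger_gap: 0.0246
```

```bash
python3 - <<'E'
from h import *
st(); shot("wrist","w4"); shot("top","t4")
E
```

```text
6.3 [ 0.5258 -0.1746 -0.024 ] [-5.000e-04  6.265e-01  7.794e-01  1.000e-04] [-0.8  0.7 -1.3] 0.0246 [-0.466  0.446 -0.355  0.771  0.     0.889]
```

View pics/w4.png

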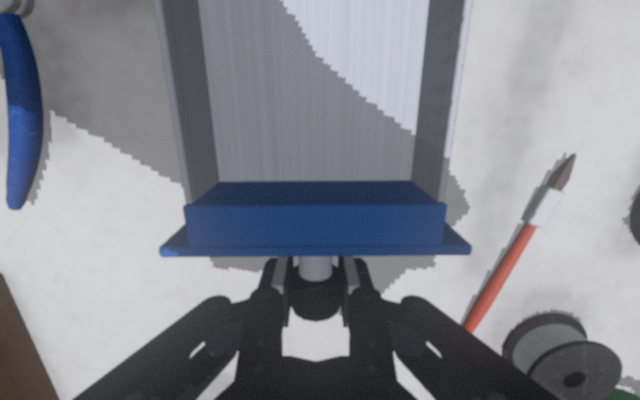

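The tray sits square in the gripper: the plate is level from (162,253) to (470,252), and the brush is clear at right. Next I'll refine the extractor pose from the first top depth image.

```bash
python3 - <<'E'
from h import *
for fn in ("top0","t4"):
    f=np.load(f"pics/{fn}.npz"); d=f["d"]; fx,fy,cx,cy=f["k"]
    v,u=np.mgrid[0:400,0:640]; P=(np.stack([(u-cx)/fx*d,(v-cy)/fy*d,d,np.ones_like(d)],-1)@f["M"].T)[...,:3]
    m=(d>0)&(P[...,2]>.043)&(P[...,2]<.085)
    W=P[m]; o=np.array([.4815,.0215]); yaw=102.8
    for it in range(4):
        y=np.radians(yaw); ex=np.array([np.cos(y),np.sin(y)]); ey=np.array([-ex[1],ex[0]])
        X=(W[:,:2]-o)@ex; Y=(W[:,:2]-o)@ey; k=(X>-.03)&(X<.245)&(abs(Y)<.085)
        xs=[];lo=[];hi=[]
        for b in np.arange(.012,.24,.004):
            s=k&(abs(X-b)<.002)
            if s.sum()>3 and Y[s].max()>.05 and Y[s].min()<-.05: xs.append(b);lo.append(Y[s].min());hi.append(Y[s].max())
        xs,lo,hi=map(np.array,(xs,lo,hi)); mid=(lo+hi)/2; g=abs(mid-np.median(mid))<.004; c=np.polyfit(xs[g],mid[g],1)
        yaw+=np.degrees(np.arctan(c[0])); o=o+ey*c[1]
    fr=[X[k&(abs(Y-b)<.002)].min() for b in np.arange(-.05,.05,.004) if (k&(abs(Y-b)<.002)).any()]
    print(fn,"yaw",yaw,"o",o,"width",np.median(hi-lo),"front x",np.round(fr,4),len(xs))
    b=k&(X>.19)&(abs(Y)<.05); print("housing z",np.median(W[b,2]), "x rng",X[b].min(),X[b].max())
    r=k&(X>0)&(X<.02)&(abs(Y)>.03)&(abs(Y)<.06);print("rail z",np.median(W[r,2]))
E
```

```text
top0 yaw 102.71695445408918 o [0.48111069 0.02141151] width 0.13073246343348638 front x [0.0036 0.0042 0.0029 0.0033 0.0044 0.0029 0.0033 0.0045 0.0032 0.0037
 0.0029 0.0033 0.0039 0.0029 0.0035 0.0039 0.0028 0.0035 0.0041 0.0029
 0.0039 0.0027 0.0031 0.0039 0.0029] 57
housing z 0.07038660624461635 x rng 0.1900544860067322 0.24489468384178228
rail z 0.05231710286489233
t4 yaw 102.81413882460245 o [0.48112294 0.02141425] width 0.13059719984806206 front x [ 0.0028  0.0042  0.0033  0.0038  0.0041  0.003   0.004   0.0044  0.0031
  0.0036  0.0029  0.0033  0.0038  0.003   0.0037  0.0042  0.0033 -0.0248
  0.0041  0.0029  0.004   0.0031  0.0031  0.0039  0.0028] 57
housing z 0.07034357586663154 x rng 0.1900157391869037 0.244929500452032
rail z 0.05230990286689563
```

>>> play_rows --steps '[{"claw":255,"dp":[0.005,0,0],"angular":[0,0,-0.4]},{"claw":255,"dp":[0.008,0,0],"angular":[0,0,0]},{"claw":255,"dp":[0.008,0,0],"angular":[0,0,0]},{"claw":255,"dp":[0.008,0,0],"angular":[0,0,0]},{"claw":255,"dp":[0.008,0,0],"angular":[0,0,0]},{"claw":255,"dp":[0.008,0,0],"angular":[0,0,0]},{"claw":255,"dp":[0.008,0,0],"angular":[0,0,0]},{"claw":255,"dp":[0.008,0,0],"angular":[0,0,0]}]'

```text
clock: 7.07
tcp_pos: [0.5126, -0.1151, -0.0239]
orientation: [0.0, 0.623, 0.782, 0.0]
wrist_force: [-0.7, -1.6, -1.9]
finger_gap: 0.0246
```

>>> play_rows --steps '[{"claw":255,"dp":[0.008,0,0],"angular":[0,0,0]},{"claw":255,"dp":[0.008,0,0],"angular":[0,0,0]},{"claw":255,"dp":[0.008,0,0],"angular":[0,0,0]},{"claw":255,"dp":[0.008,0,0],"angular":[0,0,0]},{"claw":255,"dp":[0.008,0,0],"angular":[0,0,0]},{"claw":255,"dp":[0.008,0,0],"angular":[0,0,0]},{"claw":255,"dp":[0.008,0,0],"angular":[0,0,0]},{"claw":255,"dp":[0.008,0,0],"angular":[0,0,0]}]'

```text
clock: 7.73
tcp_pos: [0.4984, -0.0529, -0.0239]
orientation: [0.0, 0.624, 0.782, 0.0]
wrist_force: [0.4, -0.2, -1.9]
finger_gap: 0.0247
```

```bash
cat >> h.py <<'E'
O=np.array([.4807,.0234]); YAW=102.75
EX=np.array([np.cos(np.radians(YAW)),np.sin(np.radians(YAW))]); EY=np.array([-EX[1],EX[0]])
def ext(p): r=np.array(p[:2])-O; return np.round([1000*r@EX,1000*r@EY,1000*p[2]],1)
def wor(x,y,z): return np.r_[O+EX*x/1000+EY*y/1000,z/1000]
def est():
    s=env.get_state(); X=Rq(s["orientation"]).as_matrix()
    print("clk",round(s["clock"],2),"ext",ext(s["tcp_pos"]),"toolx yaw",np.round(np.degrees(np.arctan2(X[1,0],X[0,0])),2),"F ext",np.round([s["wrist_force"][:2]@EX,s["wrist_force"][:2]@EY,s["wrist_force"][2]],1),"T",np.round(s["ft_torque"],2),"gap",round(s["finger_gap"],4))
E
python3 -c "
from h import *
est()"
```

```text
clk 7.73 ext [-78.3  -0.4 -23.9] toolx yaw 102.86 F ext [-0.3 -0.4 -1.9] T [-0.09  0.01  0.05] gap 0.0247
```

>>> play_rows --steps '[{"claw":255,"dp":[0.008,0,0],"angular":[0,0,0]},{"claw":255,"dp":[0.008,0,0],"angular":[0,0,0]},{"claw":255,"dp":[0.008,0,0],"angular":[0,0,0]},{"claw":255,"dp":[0.008,0,0],"angular":[0,0,0]},{"claw":255,"dp":[0.007,0,0],"angular":[0,0,0]},{"claw":255,"dp":[0.003,0,0],"angular":[0,0,0]},{"claw":255,"dp":[0.002,0,0],"angular":[0,0,0]},{"claw":255,"dp":[0.002,0,0],"angular":[0,0,0]}]'

```text
clock: 8.4
tcp_pos: [0.4883, -0.0086, -0.0239]
orientation: [0.0, 0.623, 0.782, -0.0]
wrist_force: [-0.4, -1.0, -1.5]
finger_gap: 0.0245
```

```bash
python3 -c "
from h import *
est()"
```

```text
clk 8.4 ext [-32.9  -0.3 -23.9] toolx yaw 102.87 F ext [-0.9  0.6 -1.5] T [-0.21  0.07 -0.03] gap 0.0245
```

>>> play_rows --steps '[{"claw":255,"dp":[0.001,0,0],"angular":[0,0,0]},{"claw":255,"dp":[0.001,0,0],"angular":[0,0,0]},{"claw":255,"dp":[0.001,0,0],"angular":[0,0,0]},{"claw":255,"dp":[0.001,0,0],"angular":[0,0,0]},{"claw":255,"dp":[0,0,0],"angular":[0,0,0]},{"claw":255,"dp":[0,0,0],"angular":[0,0,0]},{"claw":255,"dp":[0,0,0],"angular":[0,0,0]},{"claw":255,"dp":[0,0,0],"angular":[0,0,0]}]'

```text
clock: 9.07
tcp_pos: [0.4874, -0.0048, -0.0239]
orientation: [-0.0, 0.624, 0.782, 0.0]
wrist_force: [-0.1, -0.7, -0.9]
finger_gap: 0.0248
```

```bash
python3 -c "
from h import *
est()"
```

```text
clk 9.07 ext [-29.   -0.3 -23.9] toolx yaw 102.85 F ext [-0.6  0.2 -0.9] T [-0.    0.09 -0.04] gap 0.0248
```

>>> play_rows --steps '[{"claw":255,"dp":[0.001,0,0],"angular":[0,0,0]},{"claw":255,"dp":[0.001,0,0],"angular":[0,0,0]},{"claw":255,"dp":[0.001,0,0],"angular":[0,0,0]},{"claw":255,"dp":[0,0,0],"angular":[0,0,0]},{"claw":255,"dp":[0,0,0],"angular":[0,0,0]},{"claw":255,"dp":[0,0,0],"angular":[0,0,0]},{"claw":255,"dp":[0,0,0],"angular":[0,0,0]},{"claw":255,"dp":[0,0,0],"angular":[0,0,0]}]'

```text
clock: 9.73
tcp_pos: [0.4871, -0.0039, -0.0239]
orientation: [0.001, 0.624, 0.781, -0.001]
wrist_force: [0.9, -7.0, -3.7]
finger_gap: 0.0248
```

```bash
python3 -c "
from h import *
est(); shot('wrist','w5'); P=prof('w5')
for v in range(150,300,8): print(v,[tuple(np.round(P[v,u]).astype(int).tolist()) for u in (200,270,316,430)])
"
```

```text
clk 9.73 ext [-28.   -0.2 -23.9] toolx yaw 102.78 F ext [-7.   0.7 -3.7] T [-1.47  0.05 -0.05] gap 0.0248
150 [(67, -48, -48), (64, -22, -29), (64, 1, -29), (67, 50, -48)]
158 [(64, -48, -49), (60, -22, -27), (60, 1, -28), (64, 50, -49)]
166 [(61, -48, -51), (56, -22, -28), (56, 1, -29), (60, 50, -50)]
174 [(57, -48, -51), (52, -22, -28), (52, 1, -29), (57, 50, -52)]
182 [(54, -49, -52), (48, -22, -31), (48, 1, -30), (54, 50, -52)]
190 [(51, -48, -54), (48, -20, -44), (48, 1, -45), (51, 50, -53)]
198 [(48, -48, -56), (48, -18, -57), (48, 1, -57), (48, 49, -57)]
206 [(50, -41, -73), (50, -16, -73), (50, 1, -73), (50, 43, -73)]
214 [(48, -41, -75), (49, -15, -78), (49, 1, -76), (49, 41, -77)]
222 [(46, -40, -77), (45, -16, -75), (46, 1, -78), (46, 42, -77)]
230 [(43, -41, -77), (43, -16, -77), (46, 1, -84), (42, 42, -76)]
238 [(39, -41, -77), (44, -14, -87), (45, 1, -89), (39, 43, -76)]
246 [(36, -42, -76), (44, -13, -93), (45, 1, -93), (37, 42, -78)]
254 [(33, -42, -76), (44, -13, -96), (45, 1, -99), (33, 44, -76)]
262 [(-1, -66, -25), (43, -12, -99), (43, 1, -99), (-2, 68, -24)]
270 [(-7, -67, -24), (41, -12, -100), (40, 1, -99), (-6, 68, -25)]
278 [(-13, -68, -23), (38, -12, -99), (37, 1, -99), (-13, 69, -24)]
286 [(-19, -69, -23), (8, -19, -62), (8, 1, -61), (-18, 70, -24)]
294 [(-23, -69, -25), (15, -17, -76), (6, 1, -64), (-23, 70, -25)]
```

The tray is home. Contact gave 7 N, the plate's inner face lines up with the front face, and the block's back is at rail depth, 31 + 18 mm. I'll shift the extractor origin 2.7 mm along x to agree, then release and go up.

>>> play_rows --steps '[{"claw":120,"dp":[0,0,0],"angular":[0,0,0]},{"claw":120,"dp":[0,0,0],"angular":[0,0,0]},{"claw":120,"dp":[0,0,0],"angular":[0,0,0]},{"claw":120,"dp":[0,0,0],"angular":[0,0,0]},{"claw":120,"dp":[-0.001,0,-0.015],"angular":[0,0,0]},{"claw":120,"dp":[0,0,-0.03],"angular":[0,0,0]},{"claw":120,"dp":[0,0,-0.04],"angular":[0,0,0]},{"claw":120,"dp":[0,0,-0.04],"angular":[0,0,0]}]'

```text
clock: 10.45
tcp_pos: [0.4857, -0.0024, 0.1018]
orientation: [-0.001, 0.623, 0.782, -0.0]
wrist_force: [2.1, -0.4, -0.9]
finger_gap: 0.0454
```

```bash
sed -i 's/^O=np.array.*; YAW/O=np.array([.4801,.0260]); YAW/' h.py; python3 - <<'E'
from h import *
est()
plan([.659,.110,.11],tool(172.4),16,90)
E
```

```text
clk 10.45 ext [-28.9   0.8 101.8] toolx yaw 102.88 F ext [-0.8 -2.  -0.9] T [ 0.01 -0.08 -0.05] gap 0.0454
{"claw": 90, "dp": [0.0044, 0.0121, -0.0005], "angular": [-0.0, -0.01, -4.35]},
{"claw": 90, "dp": [0.0035, 0.0124, -0.0005], "angular": [-0.0, -0.01, -4.34]},
{"claw": 90, "dp": [0.0026, 0.0127, -0.0005], "angular": [-0.0, -0.01, -4.35]},
{"claw": 90, "dp": [0.0016, 0.0128, -0.0005], "angular": [-0.0, -0.01, -4.34]},
{"claw": 90, "dp": [0.0006, 0.0129, -0.0005], "angular": [-0.01, -0.01, -4.35]},
{"claw": 90, "dp": [-0.0004, 0.0129, -0.0005], "angular": [-0.0, -0.01, -4.34]},
{"claw": 90, "dp": [-0.0013, 0.0128, -0.0005], "angular": [-0.01, -0.01, -4.35]},
{"claw": 90, "dp": [-0.0023, 0.0127, -0.0006], "angular": [-0.0, -0.01, -4.34]}

{"claw": 90, "dp": [-0.0033, 0.0125, -0.0005], "angular": [-0.01, -0.01, -4.35]},
{"claw": 90, "dp": [-0.0042, 0.0122, -0.0005], "angular": [-0.0, -0.01, -4.34]},
{"claw": 90, "dp": [-0.0051, 0.0119, -0.0006], "angular": [-0.01, -0.01, -4.35]},
{"claw": 90, "dp": [-0.006, 0.0114, -0.0005], "angular": [-0.0, -0.01, -4.34]},
{"claw": 90, "dp": [-0.0069, 0.0109, -0.0006], "angular": [-0.01, -0.01, -4.35]},
{"claw": 90, "dp": [-0.0077, 0.0104, -0.0005], "angular": [-0.0, -0.01, -4.34]},
{"claw": 90, "dp": [-0.0084, 0.0098, -0.0006], "angular": [-0.01, -0.01, -4.35]},
{"claw": 90, "dp": [-0.0091, 0.0091, -0.0005], "angular": [-0.0, -0.0, -4.34]}

end [0.659 0.11  0.11 ] left [-0. -0. -0.]
```

>>> play_rows --steps '[{"claw":90,"dp":[0.0044,0.012,0],"angular":[0,0,-4.35]},{"claw":90,"dp":[0.0035,0.0125,0],"angular":[0,0,-4.35]},{"claw":90,"dp":[0.0025,0.0125,0],"angular":[0,0,-4.35]},{"claw":90,"dp":[0.0015,0.013,0],"angular":[0,0,-4.35]},{"claw":90,"dp":[0.0005,0.013,0],"angular":[0,0,-4.35]},{"claw":90,"dp":[-0.0005,0.013,0],"angular":[0,0,-4.35]},{"claw":90,"dp":[-0.0015,0.013,0],"angular":[0,0,-4.35]},{"claw":90,"dp":[-0.0025,0.0125,0],"angular":[0,0,-4.35]}]'

```text
clock: 11.12
tcp_pos: [0.5747, 0.0535, 0.1011]
orientation: [-0.0, 0.359, 0.933, 0.0]
wrist_force: [-0.6, 1.0, 0.6]
finger_gap: 0.0551
```

>>> play_rows --steps '[{"claw":90,"dp":[-0.0033,0.0125,0],"angular":[0,0,-4.35]},{"claw":90,"dp":[-0.0042,0.0122,0],"angular":[0,0,-4.35]},{"claw":90,"dp":[-0.005,0.012,0],"angular":[0,0,-4.35]},{"claw":90,"dp":[-0.006,0.0115,0],"angular":[0,0,-4.35]},{"claw":90,"dp":[-0.007,0.011,0],"angular":[0,0,-4.35]},{"claw":90,"dp":[-0.0075,0.0105,0],"angular":[0,0,-4.35]},{"claw":90,"dp":[-0.0085,0.01,0],"angular":[0,0,-4.35]},{"claw":90,"dp":[-0.009,0.009,0],"angular":[0,0,-4.35]}]'

```text
clock: 11.78
tcp_pos: [0.6612, 0.1103, 0.101]
orientation: [-0.0, 0.064, 0.998, 0.0]
wrist_force: [-0.4, -0.6, -0.1]
finger_gap: 0.0551
```

```bash
python3 - <<'E'
from h import *
est(); st(); shot("wrist","w6")
P=prof("w6"); s=env.get_state(); W=Rq(s["orientation"]).apply(P.reshape(-1,3)/1000)+s["tcp_pos"]
Z=W[:,2].reshape(400,640); m=(Z>.036)&(Z<.056)&(P[...,0]>-60)&(P[...,0]<70)&(abs(P[...,1])<60)
n,l,sts,c=cv2.connectedComponentsWithStats(m.astype(np.uint8))
for i in range(1,n):
    if sts[i,4]>100:
        q=W.reshape(400,640,3)[l==i]; q=q[q[:,2]>.045]
        r=cv2.minAreaRect((q[:,:2]*1000).astype(np.float32)); print(sts[i],"rect",r,"zmed",np.median(q[:,2]),"tool",np.median(P[l==i],0))
E
```

```text
clk 11.78 ext [  42.2 -195.3  101. ] toolx yaw 172.7 F ext [-0.5  0.5 -0.1] T [-0.03  0.02 -0.02] gap 0.0551
11.7833 [0.6612 0.1103 0.101 ] [-1.00e-04  6.37e-02  9.98e-01  2.00e-04] [-0.4 -0.6 -0.1] 0.0551 [0.045 0.54  0.143 1.174 0.    0.173]
[313 169  14  77 936] rect ((663.6123657226562, 116.80216979980469), (9.253595352172852, 64.76203155517578), 82.8677749633789) zmed 0.04914226007287005 tool [ 4.30006999  4.88826763 51.81389816]
```

View pics/w6.png

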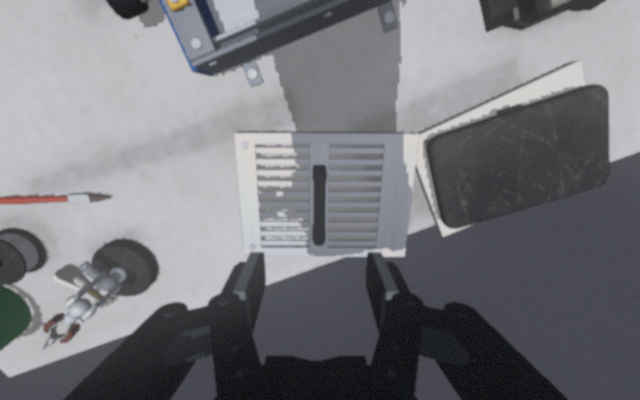

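The handle runs along u≈320, v 165 to 245, square to the jaws, and the bystanders are clear. Next is to go down over the bar and grip.

>>> play_rows --steps '[{"claw":90,"dp":[-0.001,0.004,0.01],"angular":[0,0,0]},{"claw":90,"dp":[0,0,0.018],"angular":[0,0,0]},{"claw":90,"dp":[0,0,0.018],"angular":[0,0,0]},{"claw":90,"dp":[0,0,0.018],"angular":[0,0,0]},{"claw":90,"dp":[0,0,0.018],"angular":[0,0,0]},{"claw":90,"dp":[0,0,0.015],"angular":[0,0,0]},{"claw":90,"dp":[0,0,0.01],"angular":[0,0,0]},{"claw":90,"dp":[0,0,0.003],"angular":[0,0,0]}]'

```text
clock: 12.5
tcp_pos: [0.6599, 0.1132, -0.0116]
orientation: [-0.002, 0.066, 0.998, -0.0]
wrist_force: [-0.3, 0.2, -1.4]
finger_gap: 0.0553
```

>>> play_rows --steps '[{"claw":255,"dp":[0,0,0],"angular":[0,0,0]},{"claw":255,"dp":[0,0,0],"angular":[0,0,0]},{"claw":255,"dp":[0,0,0],"angular":[0,0,0]},{"claw":255,"dp":[0,0,0],"angular":[0,0,0]},{"claw":255,"dp":[0,0,0],"angular":[0,0,0]},{"claw":255,"dp":[0,0,0],"angular":[0,0,0]},{"claw":255,"dp":[0,0,-0.002],"angular":[0,0,0]},{"claw":255,"dp":[0,0,-0.004],"angular":[0,0,0]}]' --force 80

```text
clock: 13.17
tcp_pos: [0.6611, 0.1133, -0.004]
orientation: [-0.001, 0.066, 0.998, -0.0]
wrist_force: [-0.6, 0.2, -2.5]
finger_gap: 0.0085
```

```bash
python3 - <<'E'
from h import *
est(); st()
E
```

```text
clk 13.17 ext [  45.2 -195.8   -4. ] toolx yaw 172.46 F ext [ 0.3  0.5 -2.5] T [-0.03  0.01  0.05] gap 0.0085
13.1667 [ 0.6611  0.1133 -0.004 ] [-1.300e-03  6.580e-02  9.978e-01 -1.000e-04] [-0.6  0.2 -2.5] 0.0085 [0.05  0.617 0.005 0.961 0.    0.182]
```

>>> play_rows --steps '[{"claw":255,"dp":[0,0,-0.008],"angular":[0,0,0]},{"claw":255,"dp":[0,0,-0.014],"angular":[0,0,0]},{"claw":255,"dp":[0,0,-0.016],"angular":[0,0,0]},{"claw":255,"dp":[0,0,-0.018],"angular":[0,0,0]},{"claw":255,"dp":[0,0,-0.018],"angular":[0,0,0]},{"claw":255,"dp":[0,0,-0.016],"angular":[0,0,0]},{"claw":255,"dp":[0,0,-0.012],"angular":[0,0,0]},{"claw":255,"dp":[0,0,-0.006],"angular":[0,0,0]}]'

```text
clock: 13.83
tcp_pos: [0.6631, 0.1134, 0.1073]
orientation: [0.001, 0.066, 0.998, 0.0]
wrist_force: [0.5, 0.5, -2.9]
finger_gap: 0.0088
```

```bash
python3 - <<'E'
from h import *
st()
plan(wor(70.3,2,110),tool(YAW+90,[*EY,0],20),24,255)
E
```

```text
13.8333 [0.6631 0.1134 0.1073] [1.200e-03 6.570e-02 9.978e-01 2.000e-04] [ 0.5  0.5 -2.9] 0.0088 [0.05  0.539 0.157 1.187 0.    0.182]
{"claw": 255, "dp": [0.0082, -0.0019, -0.0001], "angular": [0.82, -0.14, -0.84]},
{"claw": 255, "dp": [0.0082, -0.0018, -0.0001], "angular": [0.83, -0.14, -0.84]},
{"claw": 255, "dp": [0.0082, -0.0017, -0.0001], "angular": [0.82, -0.14, -0.84]},
{"claw": 255, "dp": [0.0083, -0.0015, -0.0001], "angular": [0.83, -0.14, -0.84]},
{"claw": 255, "dp": [0.0083, -0.0014, -0.0001], "angular": [0.82, -0.14, -0.84]},
{"claw": 255, "dp": [0.0083, -0.0013, -0.0001], "angular": [0.83, -0.14, -0.84]},
{"claw": 255, "dp": [0.0083, -0.0012, -0.0001], "angular": [0.82, -0.14, -0.84]},
{"claw": 255, "dp": [0.0083, -0.0011, -0.0001], "angular": [0.83, -0.14, -0.84]}

{"claw": 255, "dp": [0.0083, -0.0009, -0.0001], "angular": [0.82, -0.14, -0.84]},
{"claw": 255, "dp": [0.0084, -0.0008, -0.0002], "angular": [0.83, -0.14, -0.84]},
{"claw": 255, "dp": [0.0084, -0.0007, -0.0002], "angular": [0.83, -0.14, -0.84]},
{"claw": 255, "dp": [0.0084, -0.0006, -0.0002], "angular": [0.8
[... 337 characters left out ...]
 -0.83]}

{"claw": 255, "dp": [0.0084, 0.0, -0.0002], "angular": [0.83, -0.15, -0.84]},
{"claw": 255, "dp": [0.0084, 0.0001, -0.0003], "angular": [0.82, -0.14, -0.83]},
{"claw": 255, "dp": [0.0083, 0.0003, -0.0003], "angular": [0.83, -0.15, -0.84]},
{"claw": 255, "dp": [0.0084, 0.0004, -0.0003], "angular": [0.82, -0.14, -0.83]},
{"claw": 255, "dp": [0.0083, 0.0005, -0.0003], "angular": [0.83, -0.15, -0.84]},
{"claw": 255, "dp": [0.0083, 0.0006, -0.0004], "angular": [0.82, -0.14, -0.83]},
{"claw": 255, "dp": [0.0083, 0.0007, -0.0004], "angular": [0.83, -0.15, -0.84]},
{"claw": 255, "dp": [0.0084, 0.0009, -0.0005], "angular": [0.82, -0.14, -0.83]}

end [0.4626 0.0941 0.11  ] left [ 0. -0. -0.]
```

>>> play_rows --steps '[{"claw":255,"dp":[0.008,-0.002,0],"angular":[0.83,-0.14,-0.84]},{"claw":255,"dp":[0.008,-0.002,0],"angular":[0.83,-0.14,-0.84]},{"claw":255,"dp":[0.008,-0.0015,0],"angular":[0.83,-0.14,-0.84]},{"claw":255,"dp":[0.008,-0.0015,0],"angular":[0.83,-0.14,-0.84]},{"claw":255,"dp":[0.0085,-0.0015,0],"angular":[0.83,-0.14,-0.84]},{"claw":255,"dp":[0.0085,-0.001,0],"angular":[0.83,-0.14,-0.84]},{"claw":255,"dp":[0.0085,-0.001,0],"angular":[0.83,-0.14,-0.84]},{"claw":255,"dp":[0.0085,-0.001,0],"angular":[0.83,-0.14,-0.84]}]'

```text
clock: 14.5
tcp_pos: [0.5945, 0.1072, 0.1051]
orientation: [0.006, 0.006, 0.998, -0.059]
wrist_force: [-0.5, 0.1, -3.9]
finger_gap: 0.0088
```

>>> play_rows --steps '[{"claw":255,"dp":[0.0083,-0.001,0],"angular":[0.83,-0.14,-0.84]},{"claw":255,"dp":[0.0083,-0.001,0],"angular":[0.83,-0.14,-0.84]},{"claw":255,"dp":[0.0084,-0.0005,0],"angular":[0.83,-0.14,-0.84]},{"claw":255,"dp":[0.0084,-0.0005,0],"angular":[0.83,-0.14,-0.84]},{"claw":255,"dp":[0.0084,-0.0005,0],"angular":[0.83,-0.14,-0.84]},{"claw":255,"dp":[0.0084,-0.0005,0],"angular":[0.83,-0.14,-0.84]},{"claw":255,"dp":[0.0084,0,0],"angular":[0.83,-0.14,-0.84]},{"claw":255,"dp":[0.0084,0,0],"angular":[0.83,-0.14,-0.84]}]'

```text
clock: 15.17
tcp_pos: [0.528, 0.1005, 0.1049]
orientation: [0.012, -0.052, 0.992, -0.117]
wrist_force: [0.4, 0.1, -3.7]
finger_gap: 0.0082
```

>>> play_rows --steps '[{"claw":255,"dp":[0.0084,0,0],"angular":[0.83,-0.14,-0.84]},{"claw":255,"dp":[0.0084,0,0],"angular":[0.83,-0.14,-0.84]},{"claw":255,"dp":[0.0084,0.0005,0],"angular":[0.83,-0.14,-0.84]},{"claw":255,"dp":[0.0084,0.0005,0],"angular":[0.83,-0.14,-0.84]},{"claw":255,"dp":[0.0084,0.0005,0],"angular":[0.83,-0.14,-0.84]},{"claw":255,"dp":[0.0084,0.0005,0],"angular":[0.83,-0.14,-0.84]},{"claw":255,"dp":[0.008,0.001,0],"angular":[0.83,-0.14,-0.84]},{"claw":255,"dp":[0.004,0.001,0],"angular":[0.83,-0.14,-0.84]}]'

```text
clock: 15.83
tcp_pos: [0.465, 0.0946, 0.1032]
orientation: [0.017, -0.111, 0.978, -0.174]
wrist_force: [-0.4, 0.4, -3.3]
finger_gap: 0.0087
```

```bash
python3 - <<'E'
from h import *
est(); st(); s=env.get_state(); print(np.round(Rq(s["orientation"]).as_matrix(),3))
shot("wrist","w7"); shot("scene","s7"); shot("top","t7")
a=cv2.imread("pics/w7.png"); b=cv2.imread("pics/s7.png")[140:380,140:460]
cv2.imwrite("pics/c7.png",np.vstack([cv2.resize(a,(480,300)),cv2.resize(b,(480,300),interpolation=cv2.INTER_CUBIC)]))
E
```

```text
clk 15.83 ext [ 70.3  -0.4 103.2] toolx yaw -167.12 F ext [ 0.4  0.3 -3.3] T [ 0.56  0.09 -0.03] gap 0.0087
15.8333 [0.465  0.0946 0.1032] [ 0.0174 -0.1108  0.9783 -0.1742] [-0.4  0.4 -3.3] 0.0087 [ 0.271  0.222 -0.38   0.99  -0.351  0.049]
[[-0.975 -0.211  0.073]
 [-0.223  0.915 -0.337]
 [ 0.005 -0.345 -0.939]]
```

View pics/c7.png

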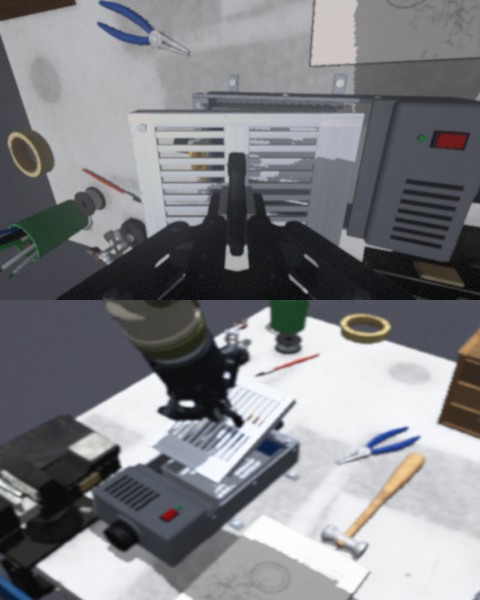

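```bash
cat >> h.py <<'E'
def extcloud(fn):
    f=np.load("pics/"+fn+".npz"); d=f["d"]; fx,fy,cx,cy=f["k"]; v,u=np.mgrid[0:400,0:640]
    W=(np.stack([(u-cx)/fx*d,(v-cy)/fy*d,d,np.ones_like(d)],-1)@f["M"].T)[...,:3]
    r=W[...,:2]-O; E=np.stack([r@EX,r@EY,W[...,2]],-1)*1000; E[d<=0]=np.nan; return E
E
python3 - <<'E'
from h import *
np.set_printoptions(suppress=True,precision=1)
E=extcloud("w7")
s=E[160:300,185:480].reshape(-1,3); s=s[~np.isnan(s[:,0])]
# plane RANSAC-ish: expect tilt 20 about y
s=s[(s[:,2]>60)]
g=None
rng=np.random.default_rng(0); best=0
for _ in range(400):
    a,b,c=s[rng.choice(len(s),3,False)]; n=np.cross(b-a,c-a); L=np.linalg.norm(n)
    if L<500: continue
    n/=L; k=abs((s-a)@n)<1.2
    if k.sum()>best: best=k.sum(); g=k
q=s[g]; c0=q.mean(0); n=np.linalg.svd(q-c0)[2][2]; n*=np.sign(n[2]); print("plane n",np.round(n,3),"tilt",np.degrees(np.arctan2(n[0],n[2])),"roll",np.degrees(np.arctan2(n[1],n[2])),best)
M=(abs((E-c0)@n)<2.5); 
gx=np.array([n[2],0,-n[0]]); gx/=np.linalg.norm(gx)
m=M.astype(np.uint8); nn,l,ss,_=cv2.connectedComponentsWithStats(m); i=1+np.argmax(ss[1:,4]); m=l==i
Q=E[m]; X=Q@gx; Y=Q[:,1]
# near edge y max per X bin, far min
for b in np.arange(X.min(),X.max(),15): k=(X>=b)&(X<b+15); print("X",round(b,1),"Ymax",Y[k].max(),"Ymin",Y[k].min())
for b in np.arange(-60,60,15): 
    k=(Y>=b)&(Y<b+15)
    if k.any(): print("Y",b,"Xmin",X[k].min(),"Xmax",X[k].max())
t=np.nanargmax(np.where(m,E@gx,-1e9)); print("tongue upper edge pt",E.reshape(-1,3)[t], "edge mid world x,z:",)
Xt=np.percentile(X,99.7); k=X>Xt-1.5; print("tongue pts mean",Q[k].mean(0))
# extractor near wall
w=E[100:150].reshape(-1,3); w=w[(abs(w[:,2]-52)<3)&(w[:,0]>20)&(w[:,0]<180)]
for b in range(20,180,20): 
    k=(w[:,0]>=b)&(w[:,0]<b+20)
    if k.sum()>3: print("wall",b,np.percentile(w[k,1],2),np.percentile(w[k,1],98),np.median(w[k,2]))
E
```

```text
bash:  1319 Killed                     python3 - <<'E'
from h import *
np.set_printoptions(suppress=True,precision=1)
E=extcloud("w7")
s=E[160:300,185:480].reshape(-1,3); s=s[~np.isnan(s[:,0])]
# plane RANSAC-ish: expect tilt 20 about y
s=s[(s[:,2]>60)]
g=None
rng=np.random.default_rng(0); best=0
for _ in range(400):
    a,b,c=s[rng.choice(len(s),3,False)]; n=np.cross(b-a,c-a); L=np.linalg.norm(n)
    if L<500: continue
    n/=L; k=abs((s-a)@n)<1.2
    if k.sum()>best: best=k.sum(); g=k
q=s[g]; c0=q.mean(0); n=np.linalg.svd(q-c0)[2][2]; n*=np.sign(n[2]); print("plane n",np.round(n,3),"tilt",np.degrees(np.arctan2(n[0],n[2])),"roll",np.degrees(np.arctan2(n[1],n[2])),best)
M=(abs((E-c0)@n)<2.5); 
gx=np.array([n[2],0,-n[0]]); gx/=np.linalg.norm(gx)
m=M.astype(np.uint8); nn,l,ss,_=cv2.connectedComponentsWithStats(m); i=1+np.argmax(ss[1:,4]); m=l==i
Q=E[m]; X=Q@gx; Y=Q[:,1]
# near edge y max per X bin, far min
for b in np.arange(X.min(),X.max(),15): k=(X>=b)&(X<b+15); print("X",round(b,1),"Ymax",Y[k].max(),"Ymin",Y[k].min())
for b in np.arange(-60,60,15): 
    k=(Y>=b)&(Y<b+15)
    if k.any(): print("Y",b,"Xmin",X[k].min(),"Xmax",X[k].max())
t=np.nanargmax(np.where(m,E@gx,-1e9)); print("tongue upper edge pt",E.reshape(-1,3)[t], "edge mid world x,z:",)
Xt=np.percentile(X,99.7); k=X>Xt-1.5; print("tongue pts mean",Q[k].mean(0))
# extractor near wall
w=E[100:150].reshape(-1,3); w=w[(abs(w[:,2]-52)<3)&(w[:,0]>20)&(w[:,0]<180)]
for b in range(20,180,20): 
    k=(w[:,0]>=b)&(w[:,0]<b+20)
    if k.sum()>3: print("wall",b,np.percentile(w[k,1],2),np.percentile(w[k,1],98),np.median(w[k,2]))
E
```

SVD on the full point set ran out of memory. I'll use the 3x3 covariance instead.

```bash
cat > gr.py <<'E'
from h import *
np.set_printoptions(suppress=True,precision=1)
def analyse(fn,box=(160,300,185,480),zmin=60):
    E=extcloud(fn); s=E[box[0]:box[1]:3,box[2]:box[3]:3].reshape(-1,3); s=s[~np.isnan(s[:,0])]; s=s[s[:,2]>zmin]
    rng=np.random.default_rng(0); best=0
    for _ in range(200):
        a,b,c=s[rng.integers(len(s),size=3)]; n=np.cross(b-a,c-a); L=np.linalg.norm(n)
        if L<500: continue
        k=abs((s-a)@(n/L))<1.2
        if k.sum()>best: best=k.sum(); g=k
    q=s[g]; c0=q.mean(0); n=np.linalg.eigh(np.cov((q-c0).T))[1][:,0]; n=n*np.sign(n[2])
    print("tilt",np.degrees(np.arctan2(n[0],n[2])),"roll",np.degrees(np.arctan2(n[1],n[2])),best,len(s))
    m=abs((E-c0)@n)<2.5; nn,l,ss,_=cv2.connectedComponentsWithStats(m.astype(np.uint8)); m=l==1+np.argmax(ss[1:,4])
    gx=np.array([n[2],0,-n[0]])/np.hypot(n[2],n[0]); Q=E[m]; X=Q@gx; Y=Q[:,1]
    for b in np.arange(X.min(),X.max(),20):
        k=(X>=b)&(X<b+20); print("X",round(b,1),"Y",Y[k].min(),Y[k].max())
    for b in np.arange(-60,60,15):
        k=(Y>=b)&(Y<b+15)
        if k.any(): j=np.argmax(np.where(k,X,-1e9)); print("Y",b,"X",X[k].min(),X[k].max(),"back pt",Q[j])
    w=E[60:200].reshape(-1,3); w=w[(abs(w[:,2]-52)<3)&(w[:,0]>20)&(w[:,0]<180)&(w[:,1]>55)&(w[:,1]<75)]
    for b in range(20,180,20):
        k=(w[:,0]>=b)&(w[:,0]<b+20)
        if k.sum()>3: print("wall",b,np.percentile(w[k,1],[1,99]),np.median(w[k,2]))
if __name__=="__main__": analyse("w7")
E
python3 gr.py
```

```text
tilt 20.07409931516149 roll -0.25804567622999347 2520 3618
X -42.6 Y -42.011746141961005 60.26372007380135
X -22.6 Y -27.8238585732775 60.34155029005538
X -2.6 Y -27.462249316629805 60.56481755056134
X 17.4 Y 2.9179483583267896 60.32268918699197
X 37.4 Y -22.43483640575969 60.38251614200745
X 57.4 Y -27.192712258833577 60.448757200590286
X 77.4 Y -35.979866980189314 60.68736551785028
X 97.4 Y -50.24522226488627 60.66398409617595
X 117.4 Y -51.14033564863186 58.96309759571855
Y -60 X 110.75188016102628 118.92117941695575 back pt [161.6 -51.1  95.7]
Y -45 X -41.96797622678689 118.40762235722084 back pt [161.3 -30.2  96.4]
Y -30 X -41.625457254322754 118.3100875790316 back pt [161.2 -25.8  96.5]
Y -15 X -41.74961398040331 118.2811298862634 back pt [161.3  -8.4  96.7]
Y 0 X -41.99772907832821 117.99156132918027 back pt [161.1   6.1  97. ]
Y 15 X -42.04412300593725 117.98401409474533 back pt [161.2  21.   97.3]
Y 30 X -41.8953049145334 118.40081325199881 back pt [161.3  41.3  96.5]
Y 45 X -42.59425297944089 118.4657922852206 back pt [161.3  47.2  96.3]
wall 20 [56.5 66.3] 52.299632799713166
wall 40 [62.4 66.3] 52.294715579133346
wall 60 [62.6 66.4] 52.21915632198995
wall 80 [62.5 66.5] 52.26681870898044
wall 100 [62.5 66.5] 52.30997239160845
wall 120 [62.7 66.6] 52.34967609835384
wall 140 [62.7 66.7] 52.156384157020746
wall 160 [62.8 66.8] 52.21678000787763
```

```bash
python3 - <<'E'
from h import *
E=extcloud("w7").reshape(-1,3)
for zc in (61,70):
    w=E[(abs(E[:,2]-zc)<2)&(E[:,0]>140)&(E[:,0]<265)]
    for b in range(-60,70,15):
        k=(w[:,1]>=b)&(w[:,1]<b+15)
        if k.sum()>5: print(zc,b,np.round(np.percentile(w[k,0],[0.5,50,99.5]),1),k.sum(),np.round(np.median(w[k,2]),1))
E
```

```text
61 -60 [172.4 179.5 186.6] 412 61.6
61 -45 [172.3 179.4 186.6] 440 61.6
61 -30 [172.2 179.6 186.7] 473 61.6
61 -15 [172.1 179.4 253.8] 517 61.6
61 0 [172.1 179.4 253.8] 550 61.6
61 15 [172.1 179.2 186.5] 595 61.6
61 30 [172.  179.2 186.5] 646 61.5
61 45 [172.  179.3 186.4] 697 61.5
61 60 [172.  181.  235.5] 420 61.4
70 -60 [187.1 219.3 248.9] 2182 70.7
70 -45 [187.2 219.4 248.7] 2292 70.7
70 -30 [186.9 219.7 248.9] 2553 70.7
70 -15 [186.9 219.5 248.7] 2733 70.7
70 0 [186.9 219.7 248.5] 3007 70.6
70 15 [186.9 217.9 245.5] 3124 70.5
70 30 [186.6 207.7 241.6] 2134 70.5
70 45 [186.6 211.9 237.3] 2954 70.5
70 60 [186.9 211.9 233.7] 1342 70.1
```

The camera checks agree well. The grille is centred in the bay to about 0.1 mm and tilted 20.1°. The lip edge reads x = 172.1, and the tongue is at (160.4, 94.1). Next I'll lower it in front of the lip.

>>> play_rows --steps '[{"claw":255,"dp":[0,0.002,0.0045],"angular":[0,0,0]},{"claw":255,"dp":[0,0.003,0.006],"angular":[0,0,0]},{"claw":255,"dp":[0,0.003,0.006],"angular":[0,0,0]},{"claw":255,"dp":[0,0.003,0.006],"angular":[0,0,0]},{"claw":255,"dp":[0,0.003,0.006],"angular":[0,0,0]},{"claw":255,"dp":[0,0.003,0.006],"angular":[0,0,0]},{"claw":255,"dp":[0,0.0025,0.006],"angular":[0,0,0]},{"claw":255,"dp":[0,0,0.003],"angular":[0,0,0]}]'

```text
clock: 16.65
tcp_pos: [0.4648, 0.098, 0.0543]
orientation: [0.017, -0.11, 0.978, -0.174]
wrist_force: [-0.3, 0.1, -4.6]
finger_gap: 0.0084
```

```bash
cat >> h.py <<'E'
def tongue():
    s=env.get_state(); M=Rq(s["orientation"]).as_matrix(); n=-M[:,2]; t=np.arctan2(n[:2]@EX,n[2]); p=ext(s["tcp_pos"])
    c,S=np.cos(t),np.sin(t); est(); print("tilt",round(np.degrees(t),2),"tongue x,z",round(p[0]+87.75*c+22.4*S,1),round(p[2]-87.75*S+22.4*c,1))
def tcp_for(xt,zt,th,y):
    t=np.radians(th); c,S=np.cos(t),np.sin(t); return wor(xt-87.75*c-22.4*S,y,zt+87.75*S-22.4*c)
E
python3 - <<'E'
from h import *
tongue(); s=env.get_state()
plan(tcp_for(184,46.5,20.1,-.3),Rq(s["orientation"]),1,255)
E
```

```text
clk 16.65 ext [73.6 -1.  54.3] toolx yaw -167.2 F ext [ 0.1  0.2 -4.6] T [ 0.52  0.12 -0.06] gap 0.0084
tilt 20.09 tongue x,z 163.7 45.2
{"claw": 255, "dp": [0.0007, 0.0186, -0.0082], "angular": [0.0, 0.0, 0.0]},
end [0.4596 0.1176 0.0556] left [0. 0. 0.]
```

>>> play_rows --steps '[{"claw":255,"dp":[0.0003,0,-0.0012],"angular":[0,0,0]},{"claw":255,"dp":[0.0003,0.003,-0.0011],"angular":[0,0,0]},{"claw":255,"dp":[0,0.003,-0.0011],"angular":[0,0,0]},{"claw":255,"dp":[0,0.003,-0.0011],"angular":[0,0,0]},{"claw":255,"dp":[0,0.003,-0.0011],"angular":[0,0,0]},{"claw":255,"dp":[0,0.003,-0.0011],"angular":[0,0,0]},{"claw":255,"dp":[0,0.0025,-0.001],"angular":[0,0,0]},{"claw":255,"dp":[0,0.001,-0.0004],"angular":[0,0,0]}]'

```text
clock: 17.32
tcp_pos: [0.4605, 0.1181, 0.057]
orientation: [0.018, -0.11, 0.978, -0.173]
wrist_force: [-0.0, -1.0, -4.2]
finger_gap: 0.0083
```

```bash
python3 - <<'E'
from h import *
tongue()
E
```

```text
clk 17.32 ext [94.2 -1.2 57. ] toolx yaw -167.18 F ext [-0.9  0.2 -4.2] T [0.53 0.1  0.04] gap 0.0083
tilt 20.09 tongue x,z 184.3 47.9
```

```bash
cat > rot.py <<'E'
from h import *
s=env.get_state(); p=s["tcp_pos"]; r=Rq(s["orientation"])
for th,zt in ((13,48.3),(6,48.6),(1,49)):
    T=tcp_for(184,zt,th,-.4); Rt=tool(192.9,[*EY,0],th)
    plan(T,Rt,8,255,p,r); p,r=T,Rt
E
python3 rot.py
```

```text
{"claw": 255, "dp": [0.0001, 0.0004, 0.0013], "angular": [-0.89, -0.02, -0.0]},
{"claw": 255, "dp": [0.0001, 0.0004, 0.0013], "angular": [-0.88, -0.02, -0.0]},
{"claw": 255, "dp": [0.0001, 0.0003, 0.0013], "angular": [-0.89, -0.02, -0.0]},
{"claw": 255, "dp": [0.0001, 0.0003, 0.0013], "angular": [-0.88, -0.02, -0.0]},
{"claw": 255, "dp": [0.0001, 0.0003, 0.0013], "angular": [-0.89, -0.02, -0.01]},
{"claw": 255, "dp": [0.0001, 0.0003, 0.0013], "angular": [-0.88, -0.02, -0.0]},
{"claw": 255, "dp": [0.0001, 0.0002, 0.0014], "angular": [-0.89, -0.03, -0.01]},
{"claw": 255, "dp": [0.0001, 0.0003, 0.0014], "angular": [-0.88, -0.02, -0.0]}

end [0.4598 0.1173 0.0462] left [-0. -0. -0.]
{"claw": 255, "dp": [-0.0, 0.0004, 0.0013], "angular": [-0.87, -0.0, 0.0]},
{"claw": 255, "dp": [-0.0, 0.0004, 0.0013], "angular": [-0.88, -0.0, -0.0]},
{"claw": 255, "dp": [-0.0, 0.0004, 0.0013], "angular": [-0.87, -0.0, -0.0]},
{"claw": 255, "dp": [-0.0, 0.0004, 0.0013], "angular": [-0.88, -0.0, -0.0]},
{"claw": 255, "dp": [-0.0, 0.0003, 0.0013], "angular": [-0.87, -0.0, -0.0]},
{"claw": 255, "dp": [-0.0, 0
[... 212 characters left out ...]
4596 0.1182 0.0355] left [ 0.  0. -0.]
{"claw": 255, "dp": [-0.0, 0.0003, 0.0009], "angular": [-0.62, -0.0, 0.0]},
{"claw": 255, "dp": [-0.0, 0.0003, 0.0009], "angular": [-0.63, -0.0, -0.0]},
{"claw": 255, "dp": [-0.0, 0.0003, 0.0009], "angular": [-0.62, -0.0, -0.0]},
{"claw": 255, "dp": [-0.0, 0.0002, 0.0009], "angular": [-0.63, -0.0, -0.0]},
{"claw": 255, "dp": [-0.0, 0.0002, 0.0009], "angular": [-0.62, -0.0, -0.0]},
{"claw": 255, "dp": [-0.0, 0.0002, 0.0009], "angular": [-0.63, -0.0, -0.0]},
{"claw": 255, "dp": [-0.0, 0.0002, 0.0009], "angular": [-0.62, -0.01, -0.0]},
{"claw": 255, "dp": [-0.0, 0.0003, 0.0009], "angular": [-0.63, -0.0, -0.0]}

end [0.4593 0.1196 0.0282] left [ 0. -0. -0.]
```

The tongue is under the lip (x = 184, z = 48) with no contact force. Now I'll lower the front edge.

>>> play_rows --steps '[{"claw":255,"dp":[0.0001,0.0003,0.0013],"angular":[-0.88,-0.02,0]},{"claw":255,"dp":[0.0001,0.0003,0.0013],"angular":[-0.88,-0.02,0]},{"claw":255,"dp":[0.0001,0.0003,0.0013],"angular":[-0.88,-0.02,0]},{"claw":255,"dp":[0.0001,0.0003,0.0013],"angular":[-0.88,-0.02,0]},{"claw":255,"dp":[0.0001,0.0003,0.0013],"angular":[-0.88,-0.02,0]},{"claw":255,"dp":[0.0001,0.0003,0.0013],"angular":[-0.88,-0.02,0]},{"claw":255,"dp":[0.0001,0.0003,0.0014],"angular":[-0.88,-0.02,0]},{"claw":255,"dp":[0.0001,0.0003,0.0014],"angular":[-0.88,-0.02,0]}]'

```text
clock: 17.98
tcp_pos: [0.4598, 0.1164, 0.046]
orientation: [0.012, -0.111, 0.987, -0.112]
wrist_force: [0.1, 0.2, -3.2]
finger_gap: 0.0083
```

```bash
python3 -c "
from h import *
tongue()
s=env.get_state(); plan(tcp_for(184,48.8,6,-.4),tool(192.9,[*EY,0],6),8,255)"
```

```text
clk 17.98 ext [92.6 -0.2 46. ] toolx yaw -167.19 F ext [ 0.2 -0.1 -3.2] T [0.33 0.04 0.  ] gap 0.0083
tilt 12.97 tongue x,z 183.1 48.1
{"claw": 255, "dp": [-0.0, 0.0005, 0.0012], "angular": [-0.87, -0.01, -0.01]},
{"claw": 255, "dp": [-0.0, 0.0005, 0.0012], "angular": [-0.87, -0.01, -0.01]},
{"claw": 255, "dp": [-0.0, 0.0005, 0.0012], "angular": [-0.87, -0.0, -0.01]},
{"claw": 255, "dp": [-0.0, 0.0004, 0.0012], "angular": [-0.87, -0.01, -0.01]},
{"claw": 255, "dp": [-0.0001, 0.0004, 0.0012], "angular": [-0.87, -0.0, -0.01]},
{"claw": 255, "dp": [-0.0, 0.0004, 0.0013], "angular": [-0.87, -0.01, -0.01]},
{"claw": 255, "dp": [-0.0001, 0.0004, 0.0013], "angular": [-0.88, -0.0, -0.01]},
{"claw": 255, "dp": [-0.0, 0.0004, 0.0012], "angular": [-0.87, -0.01, -0.01]}

end [0.4596 0.1181 0.0357] left [-0.  0.  0.]
```

>>> play_rows --steps '[{"claw":255,"dp":[0,0.0005,0.0012],"angular":[-0.87,0,0]},{"claw":255,"dp":[0,0.0005,0.0012],"angular":[-0.87,0,0]},{"claw":255,"dp":[0,0.0005,0.0012],"angular":[-0.87,0,0]},{"claw":255,"dp":[0,0.0004,0.0012],"angular":[-0.87,0,0]},{"claw":255,"dp":[0,0.0004,0.0012],"angular":[-0.87,0,0]},{"claw":255,"dp":[0,0.0004,0.0012],"angular":[-0.87,0,0]},{"claw":255,"dp":[0,0.0004,0.0012],"angular":[-0.87,0,0]},{"claw":255,"dp":[0,0.0004,0.0012],"angular":[-0.87,0,0]}]'

```text
clock: 18.65
tcp_pos: [0.4594, 0.1183, 0.0359]
orientation: [0.005, -0.112, 0.992, -0.052]
wrist_force: [-0.4, 0.2, -4.0]
finger_gap: 0.0083
```

```bash
python3 -c "
from h import *
tongue()
s=env.get_state(); plan(tcp_for(183.7,49,0.3,-.4),tool(192.9,[*EY,0],0.3),8,255)"
```

```text
clk 18.65 ext [94.6 -0.2 35.9] toolx yaw -167.16 F ext [ 0.3  0.3 -4. ] T [ 0.2   0.04 -0.01] gap 0.0083
tilt 6.01 tongue x,z 184.2 49.0
{"claw": 255, "dp": [-0.0, 0.0003, 0.0011], "angular": [-0.71, -0.01, -0.01]},
{"claw": 255, "dp": [-0.0, 0.0002, 0.0011], "angular": [-0.71, -0.01, -0.01]},
{"claw": 255, "dp": [-0.0, 0.0002, 0.0011], "angular": [-0.72, -0.01, -0.01]},
{"claw": 255, "dp": [-0.0, 0.0002, 0.0011], "angular": [-0.71, -0.0, -0.01]},
{"claw": 255, "dp": [-0.0, 0.0002, 0.0011], "angular": [-0.72, -0.01, -0.0]},
{"claw": 255, "dp": [-0.0001, 0.0002, 0.0011], "angular": [-0.71, -0.0, -0.01]},
{"claw": 255, "dp": [-0.0, 0.0002, 0.0011], "angular": [-0.72, -0.01, -0.0]},
{"claw": 255, "dp": [-0.0001, 0.0003, 0.0011], "angular": [-0.71, -0.0, -0.01]}

end [0.4594 0.1196 0.027 ] left [-0. -0.  0.]
```

>>> play_rows --steps '[{"claw":255,"dp":[0,0.0002,0.0011],"angular":[-0.71,0,0]},{"claw":255,"dp":[0,0.0002,0.0011],"angular":[-0.71,0,0]},{"claw":255,"dp":[0,0.0002,0.0011],"angular":[-0.71,0,0]},{"claw":255,"dp":[0,0.0002,0.0011],"angular":[-0.71,0,0]},{"claw":255,"dp":[0,0.0002,0.0011],"angular":[-0.71,0,0]},{"claw":255,"dp":[0,0.0002,0.0011],"angular":[-0.71,0,0]},{"claw":255,"dp":[0,0.0002,0.0011],"angular":[-0.71,0,0]},{"claw":255,"dp":[0,0.0002,0.0011],"angular":[-0.71,0,0]}]'

```text
clock: 19.32
tcp_pos: [0.4592, 0.1193, 0.027]
orientation: [-0.0, -0.112, 0.994, -0.003]
wrist_force: [0.4, 0.8, -3.0]
finger_gap: 0.0085
```

```bash
python3 -c "
from h import *
tongue()"
```

```text
clk 19.32 ext [95.7 -0.2 27. ] toolx yaw -167.16 F ext [ 0.7 -0.6 -3. ] T [-0.    0.01 -0.04] gap 0.0085
tilt 0.35 tongue x,z 183.6 48.9
```

Flat, still carried by the arm (-3 N is its own weight). I'll lower it slowly until the ledges take it.

>>> play_rows --steps '[{"claw":255,"dp":[0,0,0.0003],"angular":[-0.35,0,0]},{"claw":255,"dp":[0,0,0.0003],"angular":[0,0,0]},{"claw":255,"dp":[0,0,0.0003],"angular":[0,0,0]},{"claw":255,"dp":[0,0,0.0003],"angular":[0,0,0]},{"claw":255,"dp":[0,0,0.0002],"angular":[0,0,0]},{"claw":255,"dp":[0,0,0],"angular":[0,0,0]},{"claw":255,"dp":[0,0,0],"angular":[0,0,0]},{"claw":255,"dp":[0,0,0],"angular":[0,0,0]}]'

```text
clock: 19.98
tcp_pos: [0.4592, 0.1195, 0.0258]
orientation: [-0.0, -0.112, 0.994, -0.001]
wrist_force: [-0.2, 0.2, -3.5]
finger_gap: 0.0086
```

```bash
python3 -c "
from h import *
tongue(); shot('wrist','w8')
import gr; gr.analyse('w8',(150,300,170,480),40)"
```

```text
clk 19.98 ext [95.8 -0.2 25.8] toolx yaw -167.15 F ext [ 0.2  0.2 -3.5] T [-0.04 -0.02 -0.02] gap 0.0086
tilt 0.06 tongue x,z 183.6 48.1
tilt 0.16236960636404826 roll -0.21098266581642827 2692 4304
X 22.9 Y -41.681914362642566 60.630567482811344
X 42.9 Y -27.399379436373334 60.680866453863956
X 62.9 Y -27.18157008164023 60.72606710791944
X 82.9 Y 3.403957053530996 60.75725327925773
X 102.9 Y -22.535805341887603 60.67970401148508
X 122.9 Y -27.07705557668179 60.643494275091435
X 142.9 Y -36.18389257385813 60.71247936261142
X 162.9 Y -45.316385777163376 60.6281641705042
Y -60 X 175.17111310585108 175.72291476252965 back pt [175.9 -45.2  51.2]
Y -45 X 23.409241506108575 176.01653322652143 back pt [176.2 -42.9  51.2]
Y -30 X 23.211968996991967 176.1559437976195 back pt [176.3 -18.4  50.9]
Y -15 X 22.99110102525733 176.13138439465894 back pt [176.3 -10.7  51. ]
Y 0 X 23.24828902207628 176.45714958389763 back pt [176.6   4.5  50.1]
Y 15 X 23.192812810773884 176.09336528478786 back pt [176.2  22.1  50.8]
Y 30 X 23.104434380669122 175.9575119013108 back pt [176.1  30.2  50.5]
Y 45 X 22.881104640782528 175.77906252301608 back pt [175.9  49.1  50.9]
wall 20 [55.2 66.5] 52.12769852559532
wall 40 [55.2 66.6] 52.06068314418365
wall 60 [55.2 66.6] 52.04843684193697
wall 80 [55.3 66.7] 51.99457399070381
wall 100 [55.1 66.7] 52.03177502905085
wall 120 [55.1 66.7] 51.98909793974282
wall 140 [55.  66.8] 52.06670227522131
wall 160 [55.1 66.9] 51.995122023096386
```

>>> play_rows --steps '[{"claw":255,"dp":[0,0,0.0003],"angular":[0,0,0]},{"claw":255,"dp":[0,0,0.0003],"angular":[0,0,0]},{"claw":255,"dp":[0,0,0.0002],"angular":[0,0,0]},{"claw":255,"dp":[0,0,0],"angular":[0,0,0]},{"claw":255,"dp":[0,0,0],"angular":[0,0,0]},{"claw":255,"dp":[0,0,0],"angular":[0,0,0]},{"claw":255,"dp":[0,0,0],"angular":[0,0,0]},{"claw":255,"dp":[0,0,0],"angular":[0,0,0]}]'

```text
clock: 20.7
tcp_pos: [0.4592, 0.1193, 0.0249]
orientation: [-0.0, -0.112, 0.994, -0.001]
wrist_force: [-0.5, -0.4, -2.8]
finger_gap: 0.0089
```

>>> play_rows --steps '[{"claw":255,"dp":[0,0,0.0003],"angular":[0,0,0]},{"claw":255,"dp":[0,0,0.0003],"angular":[0,0,0]},{"claw":255,"dp":[0,0,0.0002],"angular":[0,0,0]},{"claw":255,"dp":[0,0,0],"angular":[0,0,0]},{"claw":255,"dp":[0,0,0],"angular":[0,0,0]},{"claw":255,"dp":[0,0,0],"angular":[0,0,0]},{"claw":255,"dp":[0,0,0],"angular":[0,0,0]},{"claw":255,"dp":[0,0,0],"angular":[0,0,0]}]'

```text
clock: 21.37
tcp_pos: [0.4593, 0.1193, 0.0245]
orientation: [-0.0, -0.112, 0.994, -0.001]
wrist_force: [-3.7, -0.2, 5.6]
finger_gap: 0.0081
```

Seated: the bench now pushes back at +5.6 N. I'll release and go up.

>>> play_rows --steps '[{"claw":150,"dp":[0,0,-0.0004],"angular":[0,0,0]},{"claw":150,"dp":[0,0,0],"angular":[0,0,0]},{"claw":150,"dp":[0,0,0],"angular":[0,0,0]},{"claw":150,"dp":[0,0,0],"angular":[0,0,0]},{"claw":150,"dp":[0,0,-0.01],"angular":[0,0,0]},{"claw":150,"dp":[0,0,-0.025],"angular":[0,0,0]},{"claw":150,"dp":[0,0,-0.03],"angular":[0,0,0]},{"claw":150,"dp":[0,0,-0.03],"angular":[0,0,0]}]'

```text
clock: 22.03
tcp_pos: [0.4585, 0.1194, 0.12]
orientation: [-0.001, -0.112, 0.994, -0.001]
wrist_force: [0.8, -0.6, 0.3]
finger_gap: 0.0351
```

```bash
python3 - <<'E'
from h import *
est(); st()
plan(wor(10,0,100),tool(YAW+90),8,150)
shot("wrist","w9")
import gr; gr.analyse('w9',(150,300,170,480),40)
E=extcloud("w9").reshape(-1,3); k=(E[:,2]>71)&(E[:,2]<78)&(abs(E[:,0]-10)<20)&(abs(E[:,1])<30)
if k.sum()>10: print("fin",k.sum(),cv2.minAreaRect(E[k][:,:2].astype(np.float32)),np.median(E[k],0))
E
```

```text
clk 22.03 ext [ 95.9   0.4 120. ] toolx yaw -167.16 F ext [-0.8 -0.6  0.3] T [ 0.02 -0.06  0.  ] gap 0.0351
22.0333 [0.4585 0.1194 0.12  ] [-1.300e-03 -1.118e-01  9.937e-01 -5.000e-04] [ 0.8 -0.6  0.3] 0.0351 [ 8.600e-02  1.650e-01 -3.540e-01  1.055e+00 -1.000e-03 -1.380e-01]
{"claw": 150, "dp": [-0.0, -0.0107, 0.0025], "angular": [-0.01, -0.02, 0.01]},
{"claw": 150, "dp": [-0.0001, -0.0107, 0.0025], "angular": [-0.0, -0.02, 0.01]},
{"claw": 150, "dp": [-0.0, -0.0107, 0.0025], "angular": [-0.01, -0.02, 0.01]},
{"claw": 150, "dp": [-0.0001, -0.0108, 0.0025], "angular": [-0.0, -0.02, 0.01]},
{"claw": 150, "dp": [-0.0, -0.0107, 0.0025], "angular": [-0.01, -0.02, 0.01]},
{"claw": 150, "dp": [-0.0001, -0.0108, 0.0025], "angular": [-0.0, -0.02, 0.01]},
{"claw": 150, "dp": [-0.0, -0.0107, 0.0025], "angular": [-0.01, -0.02, 0.01]},
{"claw": 150, "dp": [-0.0001, -0.0108, 0.0025], "angular": [-0.0, -0.02, 0.02]}

end [0.4779 0.0357 0.1   ] left [-0.  0. -0.]
tilt 0.10738333212817286 roll -0.24058144076004906 1292 3597
X 0.0 Y -65.85640320792517 66.2718334691004
X 20.0 Y -65.85196796048238 66.3
[... 659 characters left out ...]
.8457000988981 back pt [174.9   9.7  49.8]
Y 15 X 0.16244191738894953 174.76707043691866 back pt [174.9  18.7  49.9]
Y 30 X 0.04010383000620697 174.50107180920472 back pt [174.6  35.5  50.7]
Y 45 X 0.0447804350683945 174.86097871438744 back pt [175.   59.3  49.4]
wall 20 [55.1 66.3] 51.317558389671476
wall 40 [55.1 66.4] 51.02170001628814
wall 60 [55.2 66.4] 51.216341861063
wall 80 [55.2 66.5] 51.11995520376592
wall 100 [55.2 66.5] 51.30209142531676
wall 120 [55.3 66.6] 51.28785363446389
wall 140 [55.3 66.6] 51.351097656523294
wall 160 [55.3 66.7] 51.203509646611494
fin 433 ((10.651620864868164, 0.9891939163208008), (9.859440803527832, 28.676481246948242), 2.210557699203491) [11.5  1.8 74.7]
```

The grille is flat and seated, with its plate level from x≈23 back to under the lip. The catch fin reads (10.6, 1.0) and is turned about 2°. On to the catch.

>>> play_rows --steps '[{"claw":150,"dp":[0,-0.0107,0.002],"angular":[0,0,0]},{"claw":150,"dp":[0,-0.0107,0.002],"angular":[0,0,0]},{"claw":150,"dp":[0,-0.0107,0.002],"angular":[0,0,0]},{"claw":150,"dp":[0,-0.0107,0.002],"angular":[0,0,0]},{"claw":150,"dp":[0,-0.0107,0.002],"angular":[0,0,0]},{"claw":150,"dp":[0,-0.0107,0.002],"angular":[0,0,0]},{"claw":150,"dp":[0,-0.0107,0.002],"angular":[0,0,0]},{"claw":150,"dp":[0,-0.0107,0],"angular":[0,0,0]}]'

```text
clock: 22.75
tcp_pos: [0.478, 0.0347, 0.1048]
orientation: [-0.001, -0.112, 0.994, -0.0]
wrist_force: [-0.2, 0.0, -0.6]
finger_gap: 0.0347
```

```bash
python3 - <<'E'
from h import *
est(); shot("wrist","w10")
E=extcloud("w10").reshape(-1,3); P=prof("w10").reshape(-1,3)
k=(E[:,2]>71)&(E[:,2]<78)&(abs(E[:,0]-10)<20)&(abs(E[:,1])<30)
print("fin ext",k.sum(),cv2.minAreaRect(E[k][:,:2].astype(np.float32)),"tool",cv2.minAreaRect(P[k][:,:2].astype(np.float32)))
p=(P[:,2]<-38)&(P[:,2]>-50)&(abs(P[:,1])<40)&(abs(P[:,0])<14)
for a,b in((-40,0),(0,40)): 
    q=P[p&(P[:,1]>a)&(P[:,1]<b)]; print("pad y range",np.round(np.percentile(q[:,1],[1,50,99]),1),"z max",q[:,2].max())
E
```

```text
clk 22.75 ext [9.000e+00 1.000e-01 1.048e+02] toolx yaw -167.2 F ext [ 0.1  0.2 -0.6] T [ 0.02 -0.01  0.01] gap 0.0347
fin ext 469 ((10.200528144836426, 0.9309768676757812), (9.952317237854004, 29.41444206237793), 2.8735992908477783) tool ((0.7147073745727539, 1.2586545944213867), (9.952276229858398, 29.413515090942383), 87.18107604980469)
pad y range [-29.4 -19.6 -15.8] z max -38.00367580054046
pad y range [19.1 22.7 32.5] z max -38.11261780437178
```

>>> play_rows --steps '[{"claw":150,"dp":[0.0005,0,0.01],"angular":[0,0,-0.7]},{"claw":150,"dp":[0,0,0.014],"angular":[0,0,-0.7]},{"claw":150,"dp":[0,0,0.014],"angular":[0,0,-0.7]},{"claw":150,"dp":[0,0,0.014],"angular":[0,0,-0.7]},{"claw":150,"dp":[0,0,0.013],"angular":[0,0,0]},{"claw":150,"dp":[0,0,0.01],"angular":[0,0,0]},{"claw":150,"dp":[0,0,0.005],"angular":[0,0,0]},{"claw":150,"dp":[0,0,0],"angular":[0,0,0]}]'

```text
clock: 23.47
tcp_pos: [0.4765, 0.0361, 0.0243]
orientation: [-0.002, -0.136, 0.991, -0.0]
wrist_force: [-0.3, -0.8, 0.6]
finger_gap: 0.0351
```

>>> play_rows --steps '[{"claw":255,"dp":[0,0,0],"angular":[0,0,0]},{"claw":255,"dp":[0,0,0],"angular":[0,0,0]},{"claw":255,"dp":[0,0,0],"angular":[0,0,0]},{"claw":255,"dp":[0,0,0],"angular":[0,0,0]},{"claw":255,"dp":[0,0,0],"angular":[0,0,0]},{"claw":255,"dp":[0,0,0],"angular":[0,0,0]},{"claw":255,"dp":[0,0,0],"angular":[0,0,0]},{"claw":255,"dp":[0,0,0],"angular":[0,0,0]}]' --force 40

```text
clock: 24.13
tcp_pos: [0.4787, 0.0345, 0.0264]
orientation: [0.0, -0.136, 0.991, -0.002]
wrist_force: [0.4, -5.6, -1.9]
finger_gap: 0.0112
```

```bash
python3 -c "
from h import *
est()"
```

```text
clk 24.13 ext [ 8.6 -0.5 26.4] toolx yaw -164.41 F ext [-5.5  0.9 -1.9] T [-1.   -0.06  0.05] gap 0.0112
```

Gripped. A -5.5 N side load shows the axis about 0.8 mm away, so I'll shift by that much and start the turn.

>>> play_rows --steps '[{"claw":255,"dp":[0,-0.0008,0],"angular":[0,0,-2]},{"claw":255,"dp":[0,0,0],"angular":[0,0,-4]},{"claw":255,"dp":[0,0,0],"angular":[0,0,-5]},{"claw":255,"dp":[0,0,0],"angular":[0,0,-5]},{"claw":255,"dp":[0,0,0],"angular":[0,0,-5]},{"claw":255,"dp":[0,0,0],"angular":[0,0,-5]},{"claw":255,"dp":[0,0,0],"angular":[0,0,-5]},{"claw":255,"dp":[0,0,0],"angular":[0,0,-5]}]'

```text
clock: 24.8
tcp_pos: [0.478, 0.0354, 0.0263]
orientation: [-0.0, -0.438, 0.899, -0.0]
wrist_force: [-1.7, 0.8, 1.0]
finger_gap: 0.0111
```

```bash
python3 -c "
from h import *
est()"
```

```text
clk 24.8 ext [ 9.7 -0.  26.3] toolx yaw -128.11 F ext [1.1 1.5 1. ] T [ 0.18  0.39 -0.02] gap 0.0111
```

>>> play_rows --steps '[{"claw":255,"dp":[0,0,0],"angular":[0,0,-6.5]},{"claw":255,"dp":[0,0,0],"angular":[0,0,-6.5]},{"claw":255,"dp":[0,0,0],"angular":[0,0,-6.5]},{"claw":255,"dp":[0,0,0],"angular":[0,0,-6.5]},{"claw":255,"dp":[0,0,0],"angular":[0,0,-6.5]},{"claw":255,"dp":[0,0,0],"angular":[0,0,-6.5]},{"claw":255,"dp":[0,0,0],"angular":[0,0,-6]},{"claw":255,"dp":[0,0,0],"angular":[0,0,-4]}]'

```text
clock: 25.47
tcp_pos: [0.4765, 0.0358, 0.0263]
orientation: [0.001, 0.771, -0.636, -0.001]
wrist_force: [-5.2, 1.2, 5.2]
finger_gap: 0.0111
```

```bash
python3 -c "
from h import *
est()"
```

```text
clk 25.47 ext [10.3  1.3 26.3] toolx yaw -79.06 F ext [2.3 4.8 5.2] T [ 0.23  1.12 -0.04] gap 0.0111
```

>>> play_rows --steps '[{"claw":255,"dp":[0,0,0],"angular":[0,0,-1]},{"claw":255,"dp":[0,0,0],"angular":[0,0,-1]},{"claw":255,"dp":[0,0,0],"angular":[0,0,-0.5]},{"claw":255,"dp":[0,0,0],"angular":[0,0,0]},{"claw":255,"dp":[0,0,0],"angular":[0,0,0]},{"claw":255,"dp":[0,0,0],"angular":[0,0,0]},{"claw":255,"dp":[0,0,0],"angular":[0,0,0]},{"claw":255,"dp":[0,0,0],"angular":[0,0,0]}]'

```text
clock: 26.13
tcp_pos: [0.4765, 0.0358, 0.0263]
orientation: [0.001, 0.783, -0.621, -0.001]
wrist_force: [-4.2, 1.1, 5.8]
finger_gap: 0.0112
```

```bash
python3 -c "
from h import *
est()"
```

```text
clk 26.13 ext [10.3  1.4 26.3] toolx yaw -76.84 F ext [2.  3.8 5.8] T [ 0.23  1.02 -0.05] gap 0.0112
```

>>> play_rows --steps '[{"claw":255,"dp":[0,0,0],"angular":[0,0,-0.7]},{"claw":255,"dp":[0,0,0],"angular":[0,0,-0.7]},{"claw":255,"dp":[0,0,0],"angular":[0,0,-0.6]},{"claw":255,"dp":[0,0,0],"angular":[0,0,0]},{"claw":255,"dp":[0,0,0],"angular":[0,0,0]},{"claw":255,"dp":[0,0,0],"angular":[0,0,0]},{"claw":255,"dp":[0,0,0],"angular":[0,0,0]},{"claw":255,"dp":[0,0,0],"angular":[0,0,0]}]'

```text
clock: 26.8
tcp_pos: [0.4765, 0.0357, 0.0263]
orientation: [0.001, 0.794, -0.608, -0.001]
wrist_force: [-3.8, 2.0, 4.4]
finger_gap: 0.0113
```

```bash
python3 -c "
from h import *
est()"
```

```text
clk 26.8 ext [10.3  1.4 26.3] toolx yaw -74.89 F ext [2.8 3.3 4.4] T [ 0.34  1.08 -0.41] gap 0.0113
```

The stop is reached: the torque rose to 0.41 N m. I'll release, lift and check.

>>> play_rows --steps '[{"claw":150,"dp":[0,0,0],"angular":[0,0,0]},{"claw":150,"dp":[0,0,0],"angular":[0,0,0]},{"claw":150,"dp":[0,0,0],"angular":[0,0,0]},{"claw":150,"dp":[0,0,0],"angular":[0,0,0]},{"claw":150,"dp":[0,0,-0.01],"angular":[0,0,0]},{"claw":150,"dp":[0,0,-0.025],"angular":[0,0,0]},{"claw":150,"dp":[0,0,-0.035],"angular":[0,0,0]},{"claw":150,"dp":[0,0,-0.035],"angular":[0,0,0]}]'

```text
clock: 27.47
tcp_pos: [0.4771, 0.0352, 0.1319]
orientation: [0.001, 0.794, -0.608, -0.001]
wrist_force: [1.5, 0.0, -0.4]
finger_gap: 0.0352
```

>>> play_rows --steps '[{"claw":150,"dp":[0,0,-0.03],"angular":[0,0,0]},{"claw":150,"dp":[0,0,-0.03],"angular":[0,0,0]},{"claw":150,"dp":[0.02,0,-0.01],"angular":[0,0,0]},{"claw":150,"dp":[0.03,0,0],"angular":[0,0,0]},{"claw":150,"dp":[0.02,0,0],"angular":[0,0,0]},{"claw":150,"dp":[0,0,0],"angular":[0,0,0]},{"claw":150,"dp":[0,0,0],"angular":[0,0,0]},{"claw":150,"dp":[0,0,0],"angular":[0,0,0]}]'

```text
clock: 28.13
tcp_pos: [0.496, -0.032, 0.2009]
orientation: [0.001, 0.794, -0.608, -0.0]
wrist_force: [-0.9, -0.4, 0.3]
finger_gap: 0.0356
```

```bash
python3 - <<'E'
from h import *
est(); shot("wrist","w11"); shot("scene","s11"); shot("top","t11")
E=extcloud("w11").reshape(-1,3)
for lo,hi,n in((71,78,"fin"),(56,63,"bar")):
    k=(E[:,2]>lo)&(E[:,2]<hi)&(abs(E[:,0]-20)<35)&(abs(E[:,1])<20)
    if k.sum()>10: print(n,k.sum(),cv2.minAreaRect(E[k][:,:2].astype(np.float32)),E[k].min(0),E[k].max(0))
a=cv2.imread("pics/w11.png"); b=cv2.imread("pics/t11.png")[100:280,160:440]; c=cv2.imread("pics/s11.png")[160:370,170:450]
t=cv2.resize(a,(480,300)); z=np.hstack([cv2.resize(b,(400,257)),cv2.resize(c,(343,257))])
t=cv2.copyMakeBorder(t,0,0,0,z.shape[1]-480,cv2.BORDER_CONSTANT)
cv2.imwrite("pics/c11.png",np.vstack([t,z]))
E
```

```text
clk 28.13 ext [-60.1  -2.7 200.9] toolx yaw -74.88 F ext [-0.2  0.9  0.3] T [-0.02 -0.02  0.  ] gap 0.0356
fin 200 ((10.105698585510254, 0.8038268089294434), (9.682028770446777, 29.246984481811523), 88.9930648803711) [-4.48019723 -4.13750308 71.10749684] [24.77414455  5.75970925 76.59347241]
bar 131 ((20.481639862060547, 0.7759842872619629), (48.3032112121582, 12.91287899017334), 0.1732662320137024) [-3.67042944 -5.71390728 56.71523154] [44.63407359  7.26098513 62.9658387 ]
```

View pics/c11.png

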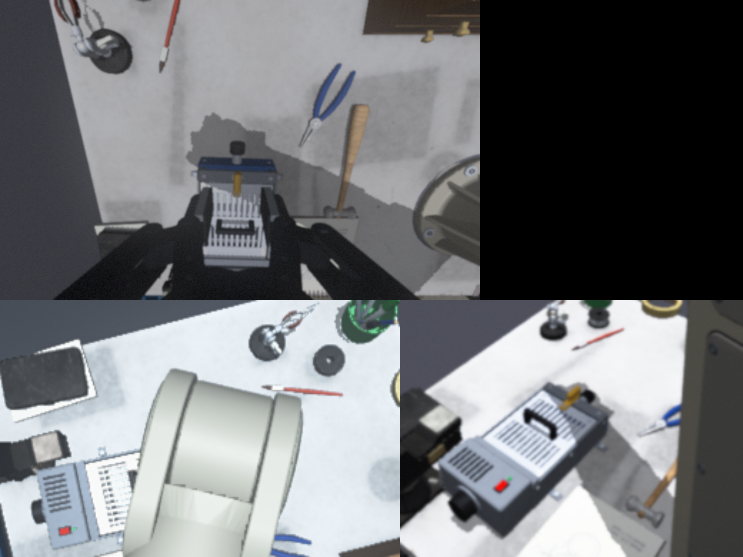

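The picture shows the tray home, the grille flat, and the brass bar pointing straight back over it, with the bystanders in place. A last numeric check on the tray and grille before handing in.

```bash
python3 - <<'E'
from h import *
E=extcloud("w11").reshape(-1,3); np.set_printoptions(suppress=True,precision=1)
k=(abs(E[:,2]-41)<2.5)&(E[:,0]>-15)&(E[:,0]<2)&(abs(E[:,1])<64); print("plate top",np.percentile(E[k],[1,50,99],axis=0))
k=(E[:,2]>34)&(E[:,2]<42)&(E[:,0]>-60)&(E[:,0]<-15)&(abs(E[:,1])<12); print("knob",np.percentile(E[k],[1,50,99],axis=0))
k=(abs(E[:,2]-50)<3)&(E[:,0]>23)&(E[:,0]<170)&(abs(E[:,1])<58); q=E[k]; A=np.c_[q[:,:2],np.ones(len(q))]; print("grille plane",np.round(np.linalg.lstsq(A,q[:,2],rcond=None)[0],4),np.median(q[:,2]))
est(); env.hand_in()
E
```

```text
plate top [[ -5.4 -62.3  38.8]
 [ -2.3  -0.1  41.4]
 [  1.9  62.   43.1]]
knob [[-40.9 -11.3  34.1]
 [-31.5  -1.   37.9]
 [-15.8   9.6  40.5]]
grille plane [ 0.  -0.  50.3] 50.497844346763465
clk 28.28 ext [-59.6  -2.7 200.7] toolx yaw -74.8 F ext [ 0.3 -0.5  0.2] T [-0. -0.  0.] gap 0.0352
the job is handed in; nothing more can be done
```

I put the dust extractor back together in the order asked and handed it in at about 28 s, with the gripper open and clear above everything.

**What I did**
- **Tray:** I pushed it in by its knob until the front plate met the extractor with about 7 N.
- **Grille:** I hooked the tongue under the lip at a 20° tilt, lowered the front edge while holding it, and released it once the ledges carried it.
- **Catch:** I turned it until the torque rose to about 0.4 N m at its stop.

**Last checks** (extractor frame, mm)

| Part | Measured | Should be |
|---|---|---|
| Tray front plate | x about -5 to 0 | inner face at 0 |
| Tray knob | x about -31 | -31 |
| Grille upper face | level, z about 50 | 50 |
| Grille edges | front x about 23, tongue x about 184 (from arm pose) | tongue 180 to 186 |
| Catch bar | within about 1° of straight back, reaching x about 44 | 44 |

In the last pictures the brush, spool and pliers were where they started.

**What disagreed**
- **Fingertips:** they are about 36 mm behind the reported TCP, not 8 mm ahead as the text says. My first grip on the knob therefore closed on air; it touched nothing, and I used the measured offset afterwards.
- **Extractor position:** the first top-camera estimate was 2.7 mm off along the extractor's x, and I corrected it from the tray contact and the wrist camera.
- **Catch grip:** the jaws read about 11 mm on the 10 mm fin, where about 9 mm was expected. They may have been holding part of the wider bar below it.

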